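# Set out the toppings for the guests

## Robot

A 6-joint arm with a two-finger parallel gripper is mounted at the origin on the work surface. World frame = base frame: x ahead of the robot, y to its left, z up, the work surface at z = 0. Lengths are in m, angles in rad, forces in N, time in s.
With the tool pointing down it reaches from about 0.425 to 0.95 m from the base axis. Payload 3.5 kg.
Tool frame: the origin (TCP) lies at the very end of the fingers, on their centre line; the grasp point (between the pads) lies 19 mm behind it; y points along the fingers, z is the direction in which the jaws open and shut, and the axes are right-handed (so a half turn about y gives the same grasp; the last joint's range is limited). The gripper opens to 85 mm and grips with 20 to 120 N. Pads are 22 mm wide; open, the fingers measure 114 mm over their backs; the gripper's body (76 mm by 85 mm) begins 54 mm behind the grasp point. The pads swing forward as they close: fully open they stand 13 mm farther back than shut.
Start: joints at [-1.315, 0.286, 1.577, -0, 1.279, -0.15], TCP at [0.266, -0.62, 0.231] pointing down, gripper open.
Joint ranges: [-2.77, 2.77], [-0.9, 2.22], [0.21, 2.48], [-1.53, 4.67], [0.24, 2.81], [-2.84, 2.84]. Speed limits (rad/s): [2.79, 2.79, 3.14, 3.14, 3.14, 3.14].

## Interface

Orientations are given as a unit quaternion [x, y, z, w].
In Python, from plant import ctrl, cams gives the robot as it stands.
- The arm moves only by the tool play_rows, never from a script. Its argument "steps" is a list of rows, each an object of numbers: "claw": the finger opening in cm, from 0 to 8.54; "tx", "ty", "tz": the shift along the tool's x, y, z in cm; "ax", "ay", "az": the turn, a rotation vector about the tool's x, y, z in degrees. A call has 1 to 12 rows; each row is the pose to reach, as a shift and turn from the pose commanded when the call began, along the tool's axes at that moment; what a row does not reach only later rows make up. A row lasts 1/12 s, in which the tool goes at most 41.7 mm and 7.16 degrees, less where a joint would pass 70% of its speed; a pose out of reach is approached as far as the arm can. A call with a gripper value outside its range is refused whole. The fingers move at their own pace and stop on an object; "grip_force" is the grip in N (left out, the last holds). Time passes only in rows, so rows that repeat a pose let the fingers close. It gives the time, the measured TCP pose, the force and the opening at its end, in the units of the state.
- ctrl.get_state(): the state, without advancing time (a new reading comes with each control period).
- cams.read_camera(name): name is "side" or "top" or "wrist"; returns (picture, depth): 420x560x3 uint8, blue, green, red; 420x560 float32, m along the optical axis (not along the pixel's ray), 0 where there is no reading.
- cams.camera_model(name): a dict with "intrinsics" (3x3 intrinsics, pixels), "rvec" (rotation vector, rad) and "tvec" (3), from world to camera coordinates, as OpenCV has them; the wrist camera has in their place "tool_from_camera" (4x4, takes a point from camera to tool coordinates, whose origin is the TCP and whose axes are the tool frame's). Camera axes: x right, y down, z forward; pixel columns grow to the right and rows downward; lengths in m; the calibration is good to about 2 mm. A picture is of the moment at which its call begins: read the wrist's pose just before it. camera_model takes no time and is no camera call.
- ctrl.sign_off(): hands the job in, once; it reports no verdict.
The state is a dict: "time": time; "qpos": joint angles; "dq": joint speeds; "joint_efforts": joint torques, N m; "eef_pos": TCP position; "tcp_rot": TCP orientation; "contact_force": force on the tool from outside, world axes, zero at the start; "wrist_torque": the same for the moment, N m; "opening": opening from 0.0 (shut) to 1.0 (fully open).
Only numpy, scipy, OpenCV 4.12 (cv2) and the standard library are available. Lean on these libraries where they do the work, as an engineer would, in place of code of your own. Each camera call takes 0.05 s, during which the arm holds its last target.

## Task

The four toppings stand in the wooden crate in the order in which they go on the plate. Set them out in the steel holder in the reverse order, so that the guests across the table read the row from their side: the one at the left end of the crate goes into the right-hand end hole of the holder, the second from the left into the second hole from the right, and so on. Keep them upright, set them down on the holder's floor instead of dropping them, let go, and leave the other things on the table where they stand.

Things in the scene. Friction and masses are not known exactly. Their poses are not given: they have to be found in the camera images.
- mill_mid (a point): The wooden pepper mill with a small steel knob on top: 168 mm high, foot 52 mm across, straight waist 41 mm across from 24 mm below to 24 mm above this point, head 49 mm across. This point is on its axis, 84 mm above its underside. About 0.26 kg. Its z axis points up along its own axis; it is round, so its yaw means nothing.
- bottle_mid (a point): The cream-white plastic squeeze bottle with a pointed nozzle: 178 mm high, straight body 52 mm across up to 112 mm, then cap and a thin conical nozzle. Rigid here. This point is on its axis, 89 mm above its underside. About 0.3 kg. Its z axis points up along its own axis; it is round, so its yaw means nothing.
- shaker_mid (a point): The metal shaker with a low domed lid with seven black holes: 130 mm high, straight body 54 mm across up to 102 mm, lid 56 mm across. This point is on its axis, 65 mm above its underside. About 0.24 kg. Its z axis points up along its own axis; it is round, so its yaw means nothing.
- jar_mid (a point): The amber glass jar with a flat black screw lid: 130 mm high, straight body 54 mm across up to 98 mm, lid 51 mm across. This point is on its axis, 65 mm above its underside. About 0.32 kg. Its z axis points up along its own axis; it is round, so its yaw means nothing.
- crate: Open wooden crate, fixed, nearer the robot: 94 (x) by 338 (y) mm, long sides 45 high, end boards 75. Dividers, 38 high, make four 78 x 72 compartments centred at x = 0, y = -117, -39, 39, 117 mm; in each a topping stands up to 4 mm off the middle, its underside 11 mm above the table. Origin: centre of its underside; x away from the robot, y along the row to the robot's left, z up.
- holder: Steel bottle holder, fixed, beyond the crate: 100 (x) by 324 (y) mm, 40 high. Its top sheet has four round holes 70 mm across at x = 0, y = -117, -39, 39, 117 mm; a topping put through a hole stands on its black rubber floor, 6 mm above the table. Empty at the start. Origin: centre of its underside; x away from the robot, y along the row to the robot's left, z up.
- pad_mill: Flat black anti-slip mat, 72 x 68 mm and 3 mm thick, fixed in the crate's compartment in which the pepper mill stands at the start. Origin at the centre of its underside, axes as the crate's; all four mats look alike.
- pad_bottle: Flat black anti-slip mat, 72 x 68 mm and 3 mm thick, fixed in the crate's compartment in which the squeeze bottle stands at the start. Origin at the centre of its underside, axes as the crate's; all four mats look alike.
- pad_shaker: Flat black anti-slip mat, 72 x 68 mm and 3 mm thick, fixed in the crate's compartment in which the steel shaker stands at the start. Origin at the centre of its underside, axes as the crate's; all four mats look alike.
- pad_jar: Flat black anti-slip mat, 72 x 68 mm and 3 mm thick, fixed in the crate's compartment in which the glass jar stands at the start. Origin at the centre of its underside, axes as the crate's; all four mats look alike.
- ramekins: Bystander, loose: stack of white ramekins, 72 mm across, 58 mm high, just past the left end of the crate. Origin at the centre of its underside.
- napkins: Bystander, loose: upright steel napkin stand, 60 x 70 mm, 79 mm high, just past the left end of the holder. Origin at the centre of its underside.
- toothpicks: Bystander, loose: small glass of toothpicks, 44 mm across, 66 mm high, just past the right end of the crate. Origin at the centre of its underside.
- herb_bowl: Bystander, loose: steel bowl of chopped herbs, 92 mm across, 36 mm high, just past the right end of the holder. Origin at the centre of its underside.
Not all that is in view belongs to the job. Leave any blue or purple look-alike of the part that bears mill_mid alone.

How it is judged:
At the end, for the whole second after the job is handed in: Each topping stands upright (within 6 degrees), at rest, on the holder's floor (within 6 mm), within 14 mm of the centre of its hole, and the four stand in the holder in the reverse of the order, left to right, in which they stood in the crate (((y of pad_mill in the frame of crate between -0.137 and -0.097 m and y of mill_mid in the frame of holder between 0.103 and 0.131 m) or (y of pad_mill in the frame of crate between -0.059 and -0.019 m and y of mill_mid in the frame of holder between 0.025 and 0.053 m) or (y of pad_mill in the frame of crate between 0.019 and 0.059 m and y of mill_mid in the frame of holder between -0.053 and -0.025 m) or (y of pad_mill in the frame of crate between 0.097 and 0.137 m and y of mill_mid in the frame of holder between -0.131 and -0.103 m)) and x of mill_mid in the frame of holder between -0.014 and 0.014 m and z of mill_mid in the frame of holder between 0.084 and 0.096 m and angle between each of mill_mid, bottle_mid, shaker_mid, jar_mid's own z axis and vertical below 0.1 rad and linear speed of each of mill, bottle, shaker, jar below 0.02 m/s and ((y of pad_bottle in the frame of crate between -0.137 and -0.097 m and y of bottle_mid in the frame of holder between 0.103 and 0.131 m) or (y of pad_bottle in the frame of crate between -0.059 and -0.019 m and y of bottle_mid in the frame of holder between 0.025 and 0.053 m) or (y of pad_bottle in the frame of crate between 0.019 and 0.059 m and y of bottle_mid in the frame of holder between -0.053 and -0.025 m) or (y of pad_bottle in the frame of crate between 0.097 and 0.137 m and y of bottle_mid in the frame of holder between -0.131 and -0.103 m)) and x of bottle_mid in the frame of holder between -0.014 and 0.014 m and z of bottle_mid in the frame of holder between 0.089 and 0.101 m and ((y of pad_shaker in the frame of crate between -0.137 and -0.097 m and y of shaker_mid in the frame of holder between 0.103 and 0.131 m) or (y of pad_shaker in the frame of crate between -0.059 and -0.019 m and y of shaker_mid in the frame of holder between 0.025 and 0.053 m) or (y of pad_shaker in the frame of crate between 0.019 and 0.059 m and y of shaker_mid in the frame of holder between -0.053 and -0.025 m) or (y of pad_shaker in the frame of crate between 0.097 and 0.137 m and y of shaker_mid in the frame of holder between -0.131 and -0.103 m)) and x of shaker_mid in the frame of holder between -0.014 and 0.014 m and z of shaker_mid in the frame of holder between 0.065 and 0.077 m and ((y of pad_jar in the frame of crate between -0.137 and -0.097 m and y of jar_mid in the frame of holder between 0.103 and 0.131 m) or (y of pad_jar in the frame of crate between -0.059 and -0.019 m and y of jar_mid in the frame of holder between 0.025 and 0.053 m) or (y of pad_jar in the frame of crate between 0.019 and 0.059 m and y of jar_mid in the frame of holder between -0.053 and -0.025 m) or (y of pad_jar in the frame of crate between 0.097 and 0.137 m and y of jar_mid in the frame of holder between -0.131 and -0.103 m)) and x of jar_mid in the frame of holder between -0.014 and 0.014 m and z of jar_mid in the frame of holder between 0.065 and 0.077 m); the robot touches nothing.
It fails at once if a topping is tipped by more than 40 degrees (angle between any of mill_mid, bottle_mid, shaker_mid, jar_mid's own z axis and vertical above 0.7 rad).
It fails at once if a topping is dropped (let go and falling faster than 0.9 m/s, a fall of over 4 cm) ((linear speed of mill above 0.9 m/s and contact force between the fingers and mill below 0.05 N) or (linear speed of bottle above 0.9 m/s and contact force between the fingers and bottle below 0.05 N) or (linear speed of shaker above 0.9 m/s and contact force between the fingers and shaker below 0.05 N) or (linear speed of jar above 0.9 m/s and contact force between the fingers and jar below 0.05 N)).
It fails at once if the ramekins, napkin stand, toothpicks or herb bowl are pushed by more than 3 cm or knocked over (distance of any of ramekins, napkins, toothpicks, herb_bowl from where it was at the start of the episode above 0.03 m or angle between any of ramekins, napkins, toothpicks, herb_bowl's own z axis and vertical above 0.5 rad).
It also fails if it takes over 99 s, if anything falls off the work surface, if the arm or the gripper's body presses on something with over 40 N, if the wrist force passes 120 N, or if a joint passes its speed limit or range.

## Working session

There is one attempt and no reset: what is moved stays moved. The work goes in short steps, Python scripts to look and compute and a tool call to move; the robot and the scene stay as the last step left them, time stands still between calls to the robot, and variables do not carry over. Pictures are saved under pics/ and viewed, and the job is handed in when it is done.

Besides the shell and the picture viewer there is one more tool, called after "Request:" as name(argument=value, ...) on one line, values as JSON. play_rows: Moves the arm, as the interface text tells. Its arguments: {"type":"object","properties":{"steps":{"type":"array","items":{"type":"object","properties":{"claw":{"type":"number"},"tx":{"type":"number"},"ty":{"type":"number"},"tz":{"type":"number"},"ax":{"type":"number"},"ay":{"type":"number"},"az":{"type":"number"}}}},"grip_force":{"type":"number"}},"required":["steps"]}

```bash
mkdir -p pics
cat > h.py <<'E'
import numpy as np, cv2
from plant import ctrl, cams
from scipy.spatial.transform import Rotation as R
def cap(n,f):
    im,d=cams.read_camera(n); cv2.imwrite('pics/'+f+'.png',im); np.savez('pics/'+f+'.npz',im=im,d=d); return im,d
def T_wc(n,st=None):
    m=cams.camera_model(n); K=np.array(m['intrinsics'])
    T=np.eye(4)
    if n=='wrist':
        st=st or ctrl.get_state(); T[:3,:3]=R.from_quat(st['tcp_rot']).as_matrix();T[:3,3]=st['eef_pos']
        return K,T@np.array(m['tool_from_camera'])
    r=cv2.Rodrigues(np.array(m['rvec'],float))[0]; T[:3,:3]=r.T;T[:3,3]=-r.T@np.array(m['tvec']).ravel()
    return K,T
def cloud(d,K,T):
    v,u=np.indices(d.shape); 
    p=np.stack([(u-K[0,2])/K[0,0]*d,(v-K[1,2])/K[1,1]*d,d],-1)
    return p@T[:3,:3].T+T[:3,3]
E
python3 - <<'E'
from h import *
print(ctrl.get_state())
for n in('top','side','wrist'):
    cap(n,n+'0'); K,T=T_wc(n); print(n,K.round(1).tolist(),T.round(3).tolist())
E
```

```text
{'time': 0.0, 'qpos': array([-1.31501049e+00,  2.87207008e-01,  1.57817551e+00, -2.34020222e-05,
        1.27860418e+00, -1.49979281e-01]), 'dq': array([ 1.06899119e-03, -8.96885283e-04,  5.00096167e-04, -3.01440489e-04,
        1.56784102e-05,  1.08268725e-04]), 'joint_efforts': array([ 8.90534757e-04, -4.05981266e+01, -2.92626268e+01, -5.84096688e-05,
        5.84123700e-03,  9.07736990e-06]), 'eef_pos': array([ 0.26630359, -0.61953109,  0.22992042]), 'tcp_rot': array([-0.1425324 ,  0.69344774, -0.6917581 ,  0.14242707]), 'contact_force': array([-0.42323938, -1.21943796, -1.34686028]), 'wrist_torque': array([-0.0149668 , -0.01650539, -0.06228968]), 'opening': 1.00453192767092}
top [[493.5, 0.0, 276.5], [0.0, 493.5, 209.4], [0.0, 0.0, 1.0]] [[0.007, -0.992, 0.129, 0.348], [-1.0, -0.006, 0.004, -0.001], [-0.003, -0.129, -0.992, 1.157], [0.0, 0.0, 0.0, 1.0]]
side [[531.6, 0.0, 280.7], [0.0, 531.6, 201.1], [0.0, 0.0, 1.0]] [[-0.64, -0.499, 0.585, -0.265], [-0.769, 0.417, -0.486, 0.639], [-0.001, -0.76, -0.65, 0.967], [0.0, 0.0, 0.0, 1.0]]
wrist [[334.1, 0.0, 283.6], [0.0, 334.1, 205.7], [0.0, 0.0, 1.0]] [[0.395, -0.869, -0.299, 0.343], [-0.919, -0.374, -0.127, -0.587], [-0.001, 0.325, -0.946, 0.372], [0.0, 0.0, 0.0, 1.0]]
```

View pics/top0.png

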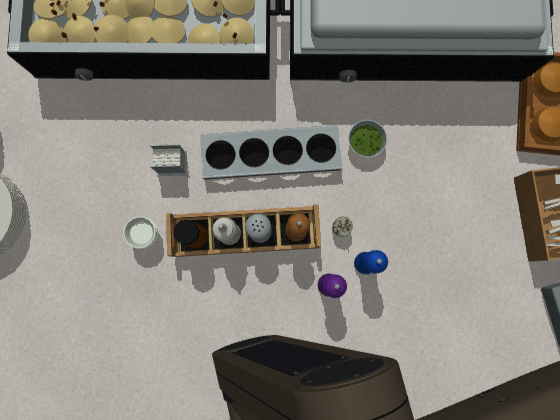

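View pics/side0.png

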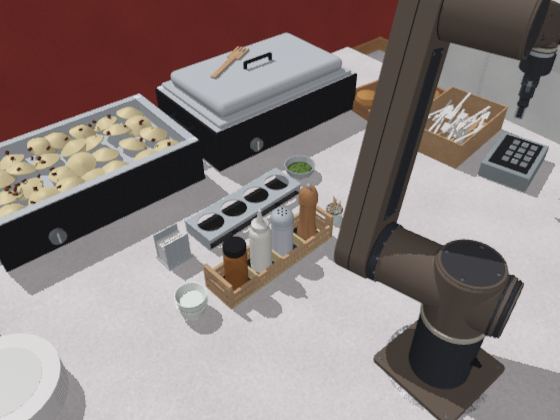

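The top view shows the crate, left to right at about row 230: jar (188), bottle (226), shaker (258), mill (297). The holder's holes are at row ~150, columns 220–321, and it is slightly rotated. Next I measure these.

Run:
```python
from h import *
z=np.load('pics/top0.npz'); im,d=z['im'],z['d']; K,T=T_wc('top'); P=cloud(d,K,T)
def ray(u,v,h):
    r=T[:3,:3]@np.array([(u-K[0,2])/K[0,0],(v-K[1,2])/K[1,1],1]); s=(h-T[2,3])/r[2]; return T[:3,3]+s*r
print('table z',np.median(P[280:320,100:180,2]), 'bad',(d==0).mean())
# holes: dark
g=im.max(2); m=np.zeros_like(g); m[130:175,200:345]=(g[130:175,200:345]<60)*255
hol=[]
for c in cv2.findContours(m,cv2.RETR_EXTERNAL,cv2.CHAIN_APPROX_NONE)[0]:
    if cv2.contourArea(c)<200: continue
    e=cv2.fitEllipse(c); p=ray(*e[0],0.04); hol.append(p); print('hole',np.round(e[0],1),np.round(e[1],1),p.round(4), 'diam mm',np.round(np.array(e[1])/K[0,0]*1.117*1000,0))
hol=np.array(sorted(hol,key=lambda p:-p[1])); print('pitch',np.linalg.norm(np.diff(hol,axis=0),axis=1).round(4),'holder c',hol.mean(0).round(4),'dir',(hol[0]-hol[3])[:2], 'yaw deg',np.degrees(np.arctan2(-(hol[0]-hol[3])[0],(hol[0]-hol[3])[1])))
# holder by depth
hm=np.zeros(g.shape,bool); hm[120:190,190:350]=1
q=P[hm&(abs(P[...,2]-0.04)<0.006)][:,:2]; r=cv2.minAreaRect((q*1000).astype(np.float32)); print('holder rect',r)
# crate
cm=np.zeros(g.shape,bool); cm[195:262,160:325]=1
for lo,hi in((.04,.05),(.07,.08)):
    q=P[cm&(P[...,2]>lo)&(P[...,2]<hi)][:,:2]; r=cv2.minAreaRect((q*1000).astype(np.float32)); print('crate',lo,r)
for n,us in dict(jar=(165,208),bottle=(209,243),shaker=(242,276),mill=(276,315)).items():
    s=np.zeros(g.shape,bool); s[195:262,us[0]:us[1]]=1
    q=P[s&(P[...,2]>.09)]; print(n,len(q),'zmax',q[:,2].max().round(4),q.mean(0).round(4),'minmax',q.min(0).round(3),q.max(0).round(3))
    t=q[q[:,2]>q[:,2].max()-0.012]; print('   top',len(t),t.mean(0).round(4))
for n,b in dict(ram=(210,255,120,160),nap=(140,180,148,190),tooth=(212,240,328,356),herb=(118,162,345,390),purple=(265,300,312,352),blue=(245,278,350,392)).items():
    q=P[b[0]:b[1],b[2]:b[3]].reshape(-1,3); q=q[q[:,2]>.025]; print(n,q.min(0).round(3),q.max(0).round(3))
```

```text
table z -0.0007845132011283784 bad 0.004119897959183673
hole [220.1 154.4] [27.4 28.7] [0.6213 0.1353 0.04  ] diam mm [62. 65.]
hole [253.7 152.1] [27.7 28.8] [0.6274 0.0576 0.04  ] diam mm [63. 65.]
hole [287.1 149.8] [27.5 28.7] [ 0.6333 -0.0199  0.04  ] diam mm [62. 65.]
hole [320.6 147.5] [27.3 28.9] [ 0.6391 -0.0976  0.04  ] diam mm [62. 65.]
pitch [0.078  0.0777 0.0779] holder c [0.6303 0.0188 0.04  ] dir [-0.01778878  0.23293067] yaw deg 4.367168766622622
holder rect ((630.7545166015625, 6.69171142578125), (106.7831802368164, 348.6105651855469), 4.26701021194458)
crate 0.04 ((444.47845458984375, 77.73947143554688), (94.2516098022461, 326.49346923828125), 3.837994337081909)
crate 0.07 ((444.75054931640625, 77.93563842773438), (93.71298217773438, 338.2537536621094), 3.835994005203247)
jar 597 zmax 1.1568 [0.4308 0.1865 0.1417] minmax [ 0.348 -0.001  0.09 ] [0.459 0.217 1.157]
   top 4 [ 3.4830e-01 -1.1000e-03  1.1568e+00]
bottle 519 zmax 1.1568 [0.4358 0.1074 0.1662] minmax [ 0.348 -0.001  0.092] [0.466 0.139 1.157]
   top 12 [ 3.4830e-01 -1.1000e-03  1.1568e+00]
shaker 565 zmax 1.1568 [0.4433 0.0412 0.1529] minmax [ 0.348 -0.001  0.091] [0.472 0.069 1.157]
   top 10 [ 3.4830e-01 -1.1000e-03  1.1568e+00]
mill 449 zmax 1.1568 [ 0.4456 -0.0402  0.1734] minmax [ 0.348 -0.064  0.127] [ 4.730e-01 -1.000e-03  1.157e+00]
   top 7 [ 3.4830e-01 -1.1000e-03  1.1568e+00]
ram [ 0.348 -0.001  0.029] [0.474 0.346 1.157]
nap [ 0.348 -0.001  0.025] [0.635 0.289 1.157]
tooth [ 0.348 -0.169  0.026] [ 4.780e-01 -1.000e-03  1.157e+00]
herb [ 0.348 -0.252  0.025] [ 7.080e-01 -1.000e-03  1.157e+00]
purple [ 0.301 -0.14   0.025] [ 3.480e-01 -1.000e-03  1.157e+00]
blue [ 0.348 -0.225  0.025] [ 3.990e-01 -1.000e-03  1.157e+00]
```

Run:
```python
import cv2
im=cv2.imread('pics/top0.png')[110:320,110:400]; cv2.imwrite('pics/top0z.png',cv2.resize(im,(800,579),interpolation=cv2.INTER_CUBIC))
```

```text
(no output)
```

View pics/top0z.png

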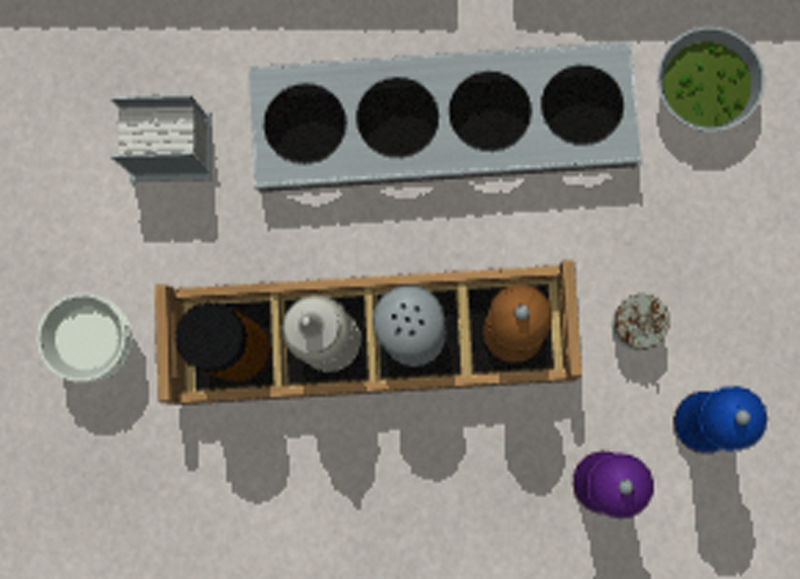

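Run:
```python
from h import *
z=np.load('pics/top0.npz'); im,d=z['im'],z['d']; K,T=T_wc('top'); P=cloud(d,K,T); P[d==0]=-1
c=np.array([.4447,.0779]);a=np.radians(3.84);X=np.array([np.cos(a),np.sin(a)]);Y=np.array([-np.sin(a),np.cos(a)])
for n,y,us in(('jar',.117,(165,208)),('bottle',.039,(209,243)),('shaker',-.039,(242,276)),('mill',-.117,(276,312))):
    q=P[195:262,us[0]:us[1]].reshape(-1,3); q=q[q[:,2]>.06]
    l=np.c_[(q[:,:2]-c)@X,(q[:,:2]-c)@Y-y]; k=(abs(l)<.034).all(1)|(q[:,2]>.1); q=q[k]
    zm=q[:,2].max()
    for lo,hi in((zm-.008,zm+.001),(.10,.13),(.12,.145)):
        t=q[(q[:,2]>lo)&(q[:,2]<hi)]
        if len(t)>4:
            (cx,cy),r=cv2.minEnclosingCircle((t[:,:2]*1000).astype(np.float32)); print(n,round(zm,4),(round(lo,3),round(hi,3)),len(t),'circ',round(cx,1),round(cy,1),round(r,1),'local',((np.array([cx,cy])/1000-c)@X).round(4),((np.array([cx,cy])/1000-c)@Y-y).round(4))
for n,b in dict(ram=(210,255,120,160),nap=(140,180,148,190),tooth=(212,240,328,356),herb=(118,162,345,390),purple=(265,300,312,352),blue=(245,278,350,392),trayL=(50,82,20,260),trayR=(40,82,300,540)).items():
    q=P[b[0]:b[1],b[2]:b[3]].reshape(-1,3); q=q[q[:,2]>.02]; print(n,q.min(0).round(3),q.max(0).round(3))
s=ctrl.get_state(); print(R.from_quat(s['tcp_rot']).as_matrix().round(3))
```

```text
jar 0.1456 (np.float64(0.138), np.float64(0.147)) 439 circ 433.2 191.2 26.3 local -0.0039 -0.0032
jar 0.1456 (0.1, 0.13) 81 circ 432.2 189.8 26.7 local -0.005 -0.0045
jar 0.1456 (0.12, 0.145) 514 circ 433.0 191.0 26.5 local -0.0041 -0.0033
bottle 0.1892 (np.float64(0.181), np.float64(0.19)) 13 circ 440.7 113.5 3.6 local -0.0016 -0.0032
bottle 0.1892 (0.1, 0.13) 132 circ 440.6 113.3 25.9 local -0.0017 -0.0034
bottle 0.1892 (0.12, 0.145) 176 circ 440.8 113.4 25.8 local -0.0015 -0.0034
shaker 0.144 (np.float64(0.136), np.float64(0.145)) 282 circ 447.2 42.5 23.9 local 0.0001 0.0035
shaker 0.144 (0.1, 0.13) 71 circ 446.7 42.6 27.6 local -0.0004 0.0036
shaker 0.144 (0.12, 0.145) 541 circ 446.7 42.6 27.6 local -0.0004 0.0036
mill 0.1803 (np.float64(0.172), np.float64(0.181)) 21 circ 449.1 -41.3 5.2 local -0.0036 -0.0022
mill 0.1803 (0.1, 0.13) 6 circ 434.9 -35.6 17.8 local -0.0174 0.0044
mill 0.1803 (0.12, 0.145) 27 circ 448.8 -41.6 24.2 local -0.0039 -0.0025
ram [0.403 0.275 0.029] [0.474 0.346 0.061]
nap [0.583 0.222 0.02 ] [0.635 0.289 0.083]
tooth [ 0.434 -0.169  0.02 ] [ 0.478 -0.125  0.066]
herb [ 0.618 -0.252  0.02 ] [ 0.708 -0.162  0.04 ]
purple [ 0.301 -0.14   0.02 ] [ 0.348 -0.094  0.169]
blue [ 0.351 -0.225  0.02 ] [ 0.399 -0.178  0.169]
trayL [0.799 0.043 0.02 ] [0.83  0.593 0.151]
trayR [ 0.799 -0.62   0.02 ] [ 0.851 -0.045  0.161]
[[-0.919 -0.     0.395]
 [-0.395  0.002 -0.919]
 [-0.    -1.    -0.002]]
```

View pics/wrist0.png

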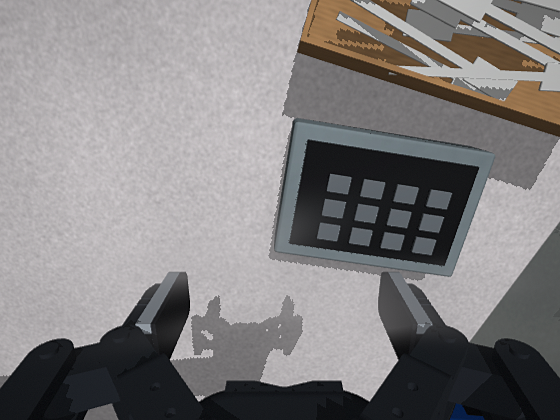

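The wrist view shows only open floor, a keypad and the cutlery box, so nothing is near the fingers. My plan is to take mill and bottle with the hand leaning right, because they are too tall to grip straight down. Shaker and jar can be taken from above. Working order: mill, shaker, bottle, jar.

```bash
cat >> h.py <<'E'
def ori(th,phi):
    """tool leaning th deg, hand toward azimuth phi deg from -y towards +x"""
    t,p=np.radians(th),np.radians(phi); h=np.array([np.sin(p),-np.cos(p),0])
    y=-np.sin(t)*h-np.cos(t)*np.array([0,0,1.]); z=np.array([np.cos(p),np.sin(p),0]); return np.c_[np.cross(y,z),y,z]
def row(pos,M,p0=None,M0=None):
    s=ctrl.get_state(); 
    if M0 is None: M0=R.from_quat(s['tcp_rot']).as_matrix()
    if p0 is None: p0=np.array(s['eef_pos'])
    M=M0 if M is None else M
    sh=M0.T@(np.array(pos)-p0)*100; a=np.degrees(R.from_matrix(M0.T@M).as_rotvec())
    print('shift cm',sh.round(2),'turn deg',a.round(1),'rows',max(np.linalg.norm(sh)/4.17,np.linalg.norm(a)/7.16).round(1))
E
python3 -c "
from h import *
row([.45,-.30,.35],ori(0,15))"
```

```text
shift cm [-29.5  -11.93 -22.14] turn deg [  0.1 -81.8  -0.1] rows 11.4
```

Request:
play_rows(steps=[{"tx": -3, "ty": -6, "tz": -2, "ay": -7, "claw": 8.5}, {"tx": -6, "ty": -9, "tz": -4.5, "ay": -14, "claw": 8.5}, {"tx": -9, "ty": -12, "tz": -7, "ay": -21, "claw": 8.5}, {"tx": -12, "ty": -12, "tz": -9, "ay": -28, "claw": 8.5}, {"tx": -15, "ty": -12, "tz": -11, "ay": -35, "claw": 8.5}, {"tx": -18, "ty": -12, "tz": -13, "ay": -42, "claw": 8.5}, {"tx": -21, "ty": -12, "tz": -15.5, "ay": -49, "claw": 8.5}, {"tx": -24, "ty": -12, "tz": -18, "ay": -56, "claw": 8.5}, {"tx": -27, "ty": -12, "tz": -20, "ay": -63, "claw": 8.5}, {"tx": -29.5, "ty": -12, "tz": -22, "ay": -70, "claw": 8.5}, {"tx": -29.5, "ty": -12, "tz": -22, "ay": -77, "claw": 8.5}, {"tx": -29.5, "ty": -12, "tz": -22, "ay": -82, "claw": 8.5}], grip_force=50)

```text
invalid input at $.steps[0]: expected keys claw, tx, ty, tz, ax, ay, az
```

Request:
play_rows(steps=[{"tx": -3, "ty": -6, "tz": -2, "ax": 0, "az": 0, "ay": -7, "claw": 8.5}, {"tx": -6, "ty": -9, "tz": -4.5, "ax": 0, "az": 0, "ay": -14, "claw": 8.5}, {"tx": -9, "ty": -12, "tz": -7, "ax": 0, "az": 0, "ay": -21, "claw": 8.5}, {"tx": -12, "ty": -12, "tz": -9, "ax": 0, "az": 0, "ay": -28, "claw": 8.5}, {"tx": -15, "ty": -12, "tz": -11, "ax": 0, "az": 0, "ay": -35, "claw": 8.5}, {"tx": -18, "ty": -12, "tz": -13, "ax": 0, "az": 0, "ay": -42, "claw": 8.5}, {"tx": -21, "ty": -12, "tz": -15.5, "ax": 0, "az": 0, "ay": -49, "claw": 8.5}, {"tx": -24, "ty": -12, "tz": -18, "ax": 0, "az": 0, "ay": -56, "claw": 8.5}, {"tx": -27, "ty": -12, "tz": -20, "ax": 0, "az": 0, "ay": -63, "claw": 8.5}, {"tx": -29.5, "ty": -12, "tz": -22, "ax": 0, "az": 0, "ay": -70, "claw": 8.5}, {"tx": -29.5, "ty": -12, "tz": -22, "ax": 0, "az": 0, "ay": -77, "claw": 8.5}, {"tx": -29.5, "ty": -12, "tz": -22, "ax": 0, "az": 0, "ay": -82, "claw": 8.5}], grip_force=50)

```text
time: 1.15
eef_pos: [0.4517, -0.2991, 0.3512]
tcp_rot: [-0.564, 0.426, -0.426, 0.564]
contact_force: [0.2, -0.6, -0.0]
opening: 0.998
```

```bash
python3 -c "
from h import *
s=ctrl.get_state(); print(s['qpos'].round(3),s['eef_pos'])
M=ori(60,15); G=np.array([.449,-.0414,.108]); g=G+.015*M[:,1]
print('grasp tcp',g, 'pre',g-.12*M[:,1])
row(g-.12*M[:,1],M)"
```

```text
[-0.772 -0.079  1.756  0.     1.464 -1.048] [ 0.45170794 -0.29905412  0.35123722]
grasp tcp [ 0.44563784 -0.02885226  0.1005    ] pre [ 0.47253511 -0.12923421  0.1605    ]
shift cm [-15.77  19.08   6.64] turn deg [ 0.4  0.8 60. ] rows 8.4
```

Request:
play_rows(steps=[{"tx": -2, "ty": 1, "tz": 0.8, "ax": 0, "ay": 0, "az": 7, "claw": 8.5}, {"tx": -4, "ty": 2, "tz": 1.6, "ax": 0, "ay": 0, "az": 14, "claw": 8.5}, {"tx": -6, "ty": 4, "tz": 2.4, "ax": 0, "ay": 0, "az": 21, "claw": 8.5}, {"tx": -8, "ty": 6, "tz": 3.2, "ax": 0, "ay": 0, "az": 28, "claw": 8.5}, {"tx": -10, "ty": 8, "tz": 4, "ax": 0, "ay": 0, "az": 35, "claw": 8.5}, {"tx": -12, "ty": 10.5, "tz": 4.8, "ax": 0, "ay": 0, "az": 42, "claw": 8.5}, {"tx": -14, "ty": 13, "tz": 5.6, "ax": 0, "ay": 0, "az": 49, "claw": 8.5}, {"tx": -15.8, "ty": 16, "tz": 6.6, "ax": 0, "ay": 0, "az": 56, "claw": 8.5}, {"tx": -15.8, "ty": 19.1, "tz": 6.6, "ax": 0.4, "ay": 0.8, "az": 60, "claw": 8.5}, {"tx": -15.8, "ty": 19.1, "tz": 6.6, "ax": 0.4, "ay": 0.8, "az": 60, "claw": 8.5}])

```text
time: 1.98
eef_pos: [0.4687, -0.1287, 0.1506]
tcp_rot: [-0.264, 0.662, -0.09, 0.696]
contact_force: [-1.4, 0.6, -0.8]
opening: 0.997
```

```bash
python3 -c "
from h import *
s=ctrl.get_state(); print(s['qpos'].round(3),s['eef_pos'],s['contact_force'])
q=s['qpos']; 
M=ori(60,15); G=np.array([.449,-.0414,.108]); g=G+.015*M[:,1]
row(g,M); cap('wrist','w1'); cap('side','s1')"
```

```text
[-0.737  0.422  1.821  0.517  1.845 -1.096] [ 0.46865367 -0.12869462  0.1506383 ] [-1.39186004  0.63573106 -0.75621515]
shift cm [-0.6  11.39  0.32] turn deg [-0.1 -1.  -0.9] rows 2.7
```

View pics/w1.png

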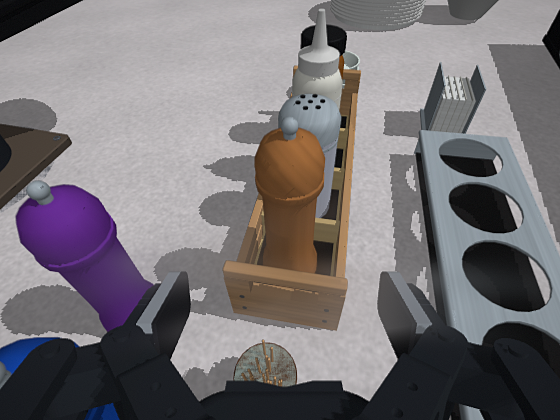

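View pics/s1.png

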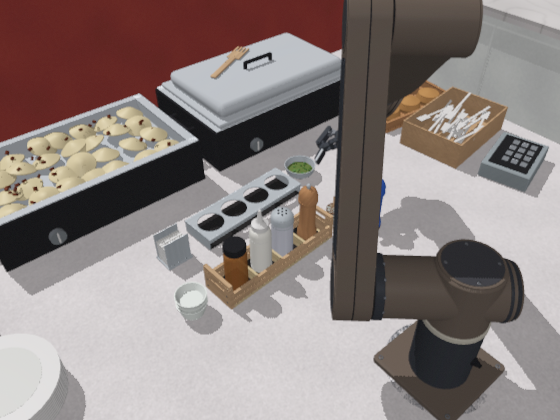

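The wrist view looks along the row: mill at (290,200) between the pads (160 and 405), with the right end board below it, shaker and bottle behind. I reread the settled pose before going in.

```bash
python3 -c "
from h import *
s=ctrl.get_state(); print(s['time'],s['eef_pos'],s['dq'].round(3))
M=ori(60,15); G=np.array([.449,-.0414,.108]); g=G+.015*M[:,1]
row(g,M); row(g-.12*M[:,1],M)
z=np.load('pics/w1.npz'); im,d=z['im'],z['d']; K,T=T_wc('wrist',s); P=cloud(d,K,T); P[d==0]=9
for v in (150,180,200,220,240,260): 
  r=P[v,230:340]; k=(np.hypot(r[:,0]-.449,r[:,1]+.0414)<.04)&(r[:,2]>.06); r=r[k]; print(v,r[:,2].mean().round(3), 'mid x', ((r[0]+r[-1])/2).round(4),'w',np.linalg.norm(r[0]-r[-1]).round(4))
"
```

```text
2.0833 [ 0.47211967 -0.13138533  0.15924475] [ 0.002 -0.099 -0.067  0.013  0.012  0.   ]
shift cm [-1.600e-01  1.211e+01  1.000e-02] turn deg [-0.4 -0.5 -0.2] rows 2.9
shift cm [-0.21  0.11  0.09] turn deg [-0.4 -0.5 -0.2] rows 0.1
150 0.169 mid x [ 0.4528 -0.0425  0.1603] w 0.0424
180 0.153 mid x [ 0.4547 -0.0496  0.1398] w 0.0472
200 0.136 mid x [ 0.4557 -0.0508  0.1207] w 0.0389
220 0.11 mid x [ 0.4549 -0.0498  0.0959] w 0.0403
240 0.086 mid x [ 0.4556 -0.0513  0.0709] w 0.0396
260 0.062 mid x [ 0.4591 -0.0643  0.0609] w 0.0169
```

Request:
play_rows(steps=[{"tx": 0, "ty": 3, "tz": 0, "ax": 0, "ay": 0, "az": 0, "claw": 8.5}, {"tx": -0.1, "ty": 6, "tz": 0, "ax": 0, "ay": 0, "az": 0, "claw": 8.5}, {"tx": -0.1, "ty": 9, "tz": 0, "ax": 0, "ay": 0, "az": 0, "claw": 8.5}, {"tx": -0.1, "ty": 11, "tz": 0, "ax": 0, "ay": 0, "az": 0, "claw": 8.5}, {"tx": -0.1, "ty": 12, "tz": 0, "ax": 0, "ay": 0, "az": 0, "claw": 8.5}, {"tx": -0.1, "ty": 12, "tz": 0, "ax": 0, "ay": 0, "az": 0, "claw": 8.5}, {"tx": -0.1, "ty": 12, "tz": 0, "ax": 0, "ay": 0, "az": 0, "claw": 8.5}, {"tx": -0.1, "ty": 12, "tz": 0, "ax": 0, "ay": 0, "az": 0, "claw": 8.5}])

```text
time: 2.75
eef_pos: [0.4486, -0.0324, 0.1032]
tcp_rot: [-0.268, 0.653, -0.098, 0.701]
contact_force: [0.3, 0.2, 0.6]
opening: 0.995
```

```bash
python3 -c "
from h import *
s=ctrl.get_state(); print(s['time'],s['eef_pos'],s['qpos'].round(3),s['contact_force'].round(1))
M=ori(60,15); G=np.array([.449,-.0414,.108]); g=G+.015*M[:,1]
row(g,M); cap('wrist','w2')
s=ctrl.get_state();z=np.load('pics/w2.npz'); im,d=z['im'],z['d']; K,T=T_wc('wrist',s); P=cloud(d,K,T); P[d==0]=9
Zt=M[:,2]
for v in range(60,330,30): 
  r=P[v,150:430]; k=(np.hypot(r[:,0]-.449,r[:,1]+.0414)<.034)&(r[:,2]>.06); r=r[k]
  if len(r)>3: j=r@Zt; print(v,r[:,2].mean().round(3), 'jaw mid rel tcp mm', (((j.min()+j.max())/2-s['eef_pos']@Zt)*1000).round(1),'w',(np.ptp(j)*1000).round(1))
"
```

```text
2.75 [ 0.44858229 -0.03242467  0.103248  ] [-0.63   0.374  1.993  0.587  1.676 -1.109] [0.3 0.2 0.6]
shift cm [ 0.03  0.5  -0.2 ] turn deg [-0.6 -0.2  0.3] rows 0.1
180 0.171 jaw mid rel tcp mm -0.9 w 18.1
210 0.164 jaw mid rel tcp mm -1.0 w 37.2
240 0.16 jaw mid rel tcp mm -0.8 w 46.3
270 0.152 jaw mid rel tcp mm -1.0 w 46.6
300 0.138 jaw mid rel tcp mm -0.6 w 35.9
```

View pics/w2.png

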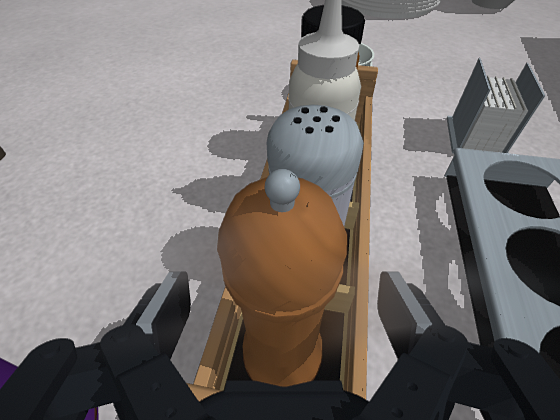

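Request:
play_rows(steps=[{"tx": 0, "ty": 0.6, "tz": -0.1, "ax": 0, "ay": 0, "az": 0, "claw": 8.5}, {"tx": 0, "ty": 0.6, "tz": -0.1, "ax": 0, "ay": 0, "az": 0, "claw": 6}, {"tx": 0, "ty": 0.6, "tz": -0.1, "ax": 0, "ay": 0, "az": 0, "claw": 4.5}, {"tx": 0, "ty": 0.6, "tz": -0.1, "ax": 0, "ay": 0, "az": 0, "claw": 3}, {"tx": 0, "ty": 0.6, "tz": -0.1, "ax": 0, "ay": 0, "az": 0, "claw": 3}, {"tx": 0, "ty": 0.6, "tz": -0.1, "ax": 0, "ay": 0, "az": 0, "claw": 3}, {"tx": 0, "ty": 0.6, "tz": -0.1, "ax": 0, "ay": 0, "az": 0, "claw": 3}, {"tx": 0, "ty": 0.6, "tz": -0.1, "ax": 0, "ay": 0, "az": 0, "claw": 3}], grip_force=60)

```text
time: 3.47
eef_pos: [0.4446, -0.0259, 0.0982]
tcp_rot: [-0.267, 0.655, -0.096, 0.7]
contact_force: [0.2, 0.0, -1.2]
opening: 0.465
```

```bash
python3 -c "
from h import *
s=ctrl.get_state(); print(s['time'],s['eef_pos'],s['contact_force'].round(1),s['opening']); cap('wrist','w3'); s=ctrl.get_state(); print(s['opening'],s['eef_pos'])
"
```

```text
3.4667 [ 0.44460897 -0.02586594  0.09821182] [ 0.2  0.  -1.2] 0.46459316388076477
0.47210576028820034 [ 0.44461417 -0.0258519   0.09820716]
```

View pics/w3.png

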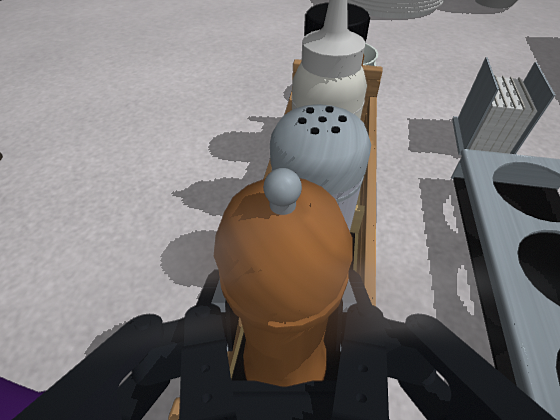

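```bash
cat >> h.py <<'E'
HOLES={k:np.array([.6303,.0188])+y*np.array([-.0762,.9971]) for k,y in dict(mill=.117,shaker=.039,bottle=-.039,jar=-.117).items()}
E
python3 -c "
from h import *
s=ctrl.get_state(); p=s['eef_pos']; M=R.from_quat(s['tcp_rot']).as_matrix()
h=M[:2,1]/np.linalg.norm(M[:2,1]); jz=M[:2,2]/np.linalg.norm(M[:2,2]); off=np.array([.449,-.0414])-p[:2]
print('along',off@h,'jaw',off@jz, 'tool tilt',np.degrees(np.arccos(-M[2,1])),'jaw z',M[2,2])
off2=(off@h)*h; m=p[:2]+off2; print('mill now',m,'hole',HOLES['mill'])
D=np.r_[HOLES['mill']-m,-.005]; print(D)
for q in ([0,0,.055],[.165,-.01,.055],[D[0],D[1],.055],D): row(p+np.array(q),None)
"
```

```text
along -0.01615043422619367 jaw 0.00038443710834793404 tool tilt 60.00523596114914 jaw z -0.0007448931165241479
mill now [ 0.44863439 -0.04149397] hole [0.6213846 0.1354607]
[ 0.17275021  0.17695467 -0.005     ]
shift cm [-4.76 -2.75 -0.  ] turn deg [0. 0. 0.] rows 1.3
shift cm [-2.24 -7.15 15.73] turn deg [0. 0. 0.] rows 4.2
shift cm [-11.2    8.37  21.13] turn deg [0. 0. 0.] rows 6.1
shift cm [-6.   11.37 21.13] turn deg [0. 0. 0.] rows 5.9
```

Request:
play_rows(steps=[{"tx": -1, "ty": -0.6, "tz": 0, "ax": 0, "ay": 0, "az": 0, "claw": 3}, {"tx": -2.5, "ty": -1.4, "tz": 0, "ax": 0, "ay": 0, "az": 0, "claw": 3}, {"tx": -4, "ty": -2.2, "tz": 0, "ax": 0, "ay": 0, "az": 0, "claw": 3}, {"tx": -4.8, "ty": -2.8, "tz": 0, "ax": 0, "ay": 0, "az": 0, "claw": 3}, {"tx": -4.6, "ty": -3.2, "tz": 1.5, "ax": 0, "ay": 0, "az": 0, "claw": 3}, {"tx": -4.2, "ty": -4, "tz": 4, "ax": 0, "ay": 0, "az": 0, "claw": 3}, {"tx": -3.8, "ty": -4.8, "tz": 7, "ax": 0, "ay": 0, "az": 0, "claw": 3}, {"tx": -3.3, "ty": -5.6, "tz": 10, "ax": 0, "ay": 0, "az": 0, "claw": 3}, {"tx": -2.8, "ty": -6.4, "tz": 13, "ax": 0, "ay": 0, "az": 0, "claw": 3}, {"tx": -2.3, "ty": -7.1, "tz": 15.7, "ax": 0, "ay": 0, "az": 0, "claw": 3}, {"tx": -2.3, "ty": -7.1, "tz": 15.7, "ax": 0, "ay": 0, "az": 0, "claw": 3}])

```text
time: 4.43
eef_pos: [0.6128, -0.0356, 0.1531]
tcp_rot: [-0.268, 0.654, -0.097, 0.701]
contact_force: [-0.3, 1.0, -3.0]
opening: 0.464
```

```bash
python3 -c "
from h import *
s=ctrl.get_state(); print(s['time'],s['eef_pos'],s['contact_force'].round(1),s['opening'],s['qpos'].round(2)); cap('side','s2')
p0=np.array([.4446,-.0259,.0982]);D=np.array([.1728,.177,0])
for z in (.055,.03,.005,-.004): D[2]=z; row(p0+D,None)
"
```

```text
4.4333 [ 0.61280029 -0.03557312  0.15305132] [-0.3  1.  -3. ] 0.4637705942866703 [-0.49  0.57  1.59  0.71  1.78 -0.9 ]
shift cm [-9.01 15.45  5.33] turn deg [0. 0. 0.] rows 4.5
shift cm [-6.85 16.71  5.34] turn deg [0. 0. 0.] rows 4.5
shift cm [-4.68 17.96  5.34] turn deg [0. 0. 0.] rows 4.6
shift cm [-3.9  18.41  5.34] turn deg [0. 0. 0.] rows 4.7
```

View pics/s2.png

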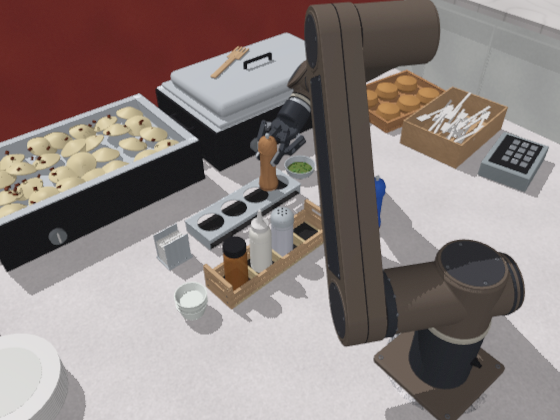

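The side view shows the mill upright in the fingers at about (268,165), over the right end of the holder, and its compartment empty.

Request:
play_rows(steps=[{"tx": -1.5, "ty": 2.5, "tz": 1, "ax": 0, "ay": 0, "az": 0, "claw": 3}, {"tx": -3, "ty": 5, "tz": 1.9, "ax": 0, "ay": 0, "az": 0, "claw": 3}, {"tx": -4.5, "ty": 7.8, "tz": 2.8, "ax": 0, "ay": 0, "az": 0, "claw": 3}, {"tx": -6, "ty": 10.5, "tz": 3.7, "ax": 0, "ay": 0, "az": 0, "claw": 3}, {"tx": -7.5, "ty": 13, "tz": 4.5, "ax": 0, "ay": 0, "az": 0, "claw": 3}, {"tx": -9, "ty": 15.4, "tz": 5.3, "ax": 0, "ay": 0, "az": 0, "claw": 3}, {"tx": -9, "ty": 15.4, "tz": 5.3, "ax": 0, "ay": 0, "az": 0, "claw": 3}, {"tx": -9, "ty": 15.4, "tz": 5.3, "ax": 0, "ay": 0, "az": 0, "claw": 3}, {"tx": -9, "ty": 15.4, "tz": 5.3, "ax": 0, "ay": 0, "az": 0, "claw": 3}, {"tx": -9, "ty": 15.4, "tz": 5.3, "ax": 0, "ay": 0, "az": 0, "claw": 3}])

```text
time: 5.32
eef_pos: [0.6158, 0.1496, 0.1542]
tcp_rot: [-0.267, 0.655, -0.096, 0.7]
contact_force: [0.7, -0.0, -4.3]
opening: 0.463
```

```bash
python3 -c "
from h import *
s=ctrl.get_state(); print(s['time'],s['eef_pos'],s['contact_force'].round(1),s['opening'],s['qpos'].round(2)); cap('top','t2'); cap('wrist','w4')
p0=np.array([.4446,-.0259,.0982]);D=np.array([.1728,.177,0])
for z in (.055,.03,.005,-.004): D[2]=z; row(p0+D,None)
z=np.load('pics/t2.npz'); im,d=z['im'],z['d']; K,T=T_wc('top'); P=cloud(d,K,T); P[d==0]=-1
q=P.reshape(-1,3); q=q[(np.hypot(q[:,0]-.621,q[:,1]-.135)<.04)&(q[:,2]>.19)&(q[:,2]<.245)]
print(q[:,2].max()); k=q[q[:,2]>.226]; print('knob',k.mean(0)); 
(c,r)=cv2.minEnclosingCircle((q[(q[:,2]>.19)&(q[:,2]<.21)][:,:2]*1000).astype(np.float32)); print(c,r)
im2=cv2.imread('pics/t2.png')[90:300,110:400]; cv2.imwrite('pics/t2z.png',cv2.resize(im2,(800,579)))
"
```

```text
5.3167 [0.61580447 0.14962396 0.15420113] [ 0.7 -0.  -4.3] 0.4625121110184928 [-0.24  0.5   1.7   0.87  1.61 -0.77]
shift cm [0.03 0.17 0.16] turn deg [0. 0. 0.] rows 0.1
shift cm [2.19 1.42 0.17] turn deg [0. 0. 0.] rows 0.6
shift cm [4.36 2.67 0.17] turn deg [0. 0. 0.] rows 1.2
shift cm [5.13 3.12 0.17] turn deg [0. 0. 0.] rows 1.4
0.2373513153360598
knob [0.61759537 0.13463407 0.231785  ]
(623.2308959960938, 125.56212615966797) 33.90326690673828
```

View pics/t2z.png

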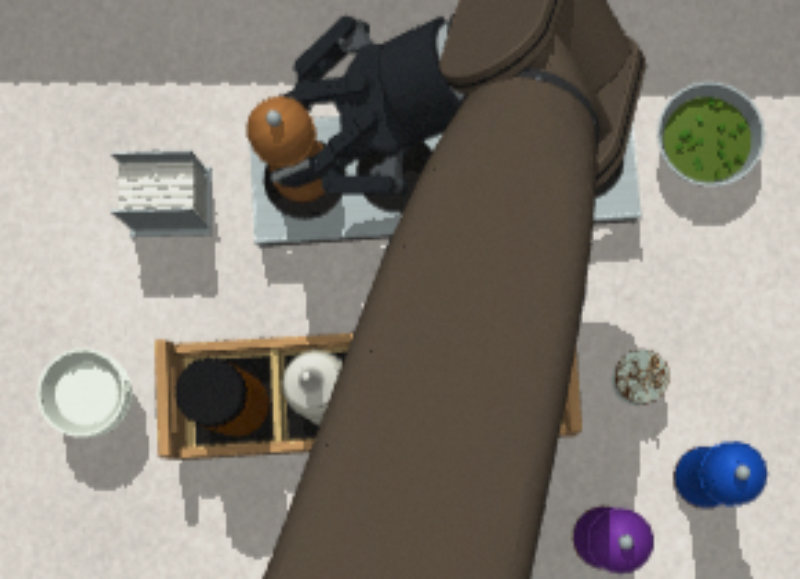

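Request:
play_rows(steps=[{"tx": 0.5, "ty": 0.4, "tz": 0.2, "ax": 0, "ay": 0, "az": 0, "claw": 3}, {"tx": 1.3, "ty": 0.9, "tz": 0.25, "ax": 0, "ay": 0, "az": 0, "claw": 3}, {"tx": 2.2, "ty": 1.4, "tz": 0.25, "ax": 0, "ay": 0, "az": 0, "claw": 3}, {"tx": 3, "ty": 1.9, "tz": 0.25, "ax": 0, "ay": 0, "az": 0, "claw": 3}, {"tx": 3.7, "ty": 2.3, "tz": 0.25, "ax": 0, "ay": 0, "az": 0, "claw": 3}, {"tx": 4.3, "ty": 2.65, "tz": 0.25, "ax": 0, "ay": 0, "az": 0, "claw": 3}, {"tx": 4.7, "ty": 2.9, "tz": 0.25, "ax": 0, "ay": 0, "az": 0, "claw": 3}, {"tx": 5, "ty": 3.05, "tz": 0.25, "ax": 0, "ay": 0, "az": 0, "claw": 3}, {"tx": 5, "ty": 3.05, "tz": 0.25, "ax": 0, "ay": 0, "az": 0, "claw": 3}, {"tx": 5, "ty": 3.05, "tz": 0.25, "ax": 0, "ay": 0, "az": 0, "claw": 3}])

```text
time: 6.25
eef_pos: [0.6182, 0.1527, 0.0959]
tcp_rot: [-0.267, 0.655, -0.096, 0.7]
contact_force: [0.1, 1.4, -2.8]
opening: 0.467
```

```bash
python3 -c "
from h import *
s=ctrl.get_state(); print(s['time'],s['eef_pos'],s['contact_force'].round(1),s['opening']); cap('top','t3'); cap('wrist','w5')
p0=np.array([.4446,-.0259,.0982]);D=np.array([.1728,.177,-.006]); row(p0+D,None)
z=np.load('pics/t3.npz'); im,d=z['im'],z['d']; K,T=T_wc('top'); P=cloud(d,K,T); P[d==0]=-1
q=P.reshape(-1,3); q=q[(np.hypot(q[:,0]-.621,q[:,1]-.135)<.02)&(q[:,2]>.1)]
print(q[:,2].max()); k=q[q[:,2]>q[:,2].max()-.01]; print('knob',k.mean(0))
"
```

```text
6.25 [0.61819801 0.15273193 0.09591971] [ 0.1  1.4 -2.8] 0.466904675386363
shift cm [ 0.43  0.1  -0.14] turn deg [0. 0. 0.] rows 0.1
0.17797038017323485
knob [0.62024452 0.13802454 0.173412  ]
```

View pics/w5.png

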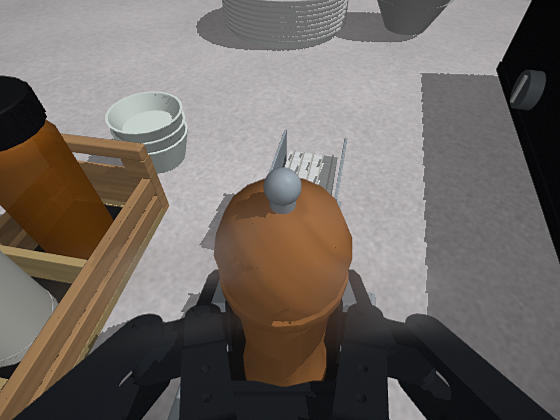

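Request:
play_rows(steps=[{"tx": 0.1, "ty": 0.0, "tz": 0, "ax": 0, "ay": 0, "az": 0, "claw": 3}, {"tx": 0.25, "ty": 0.05, "tz": 0, "ax": 0, "ay": 0, "az": 0, "claw": 3}, {"tx": 0.35, "ty": 0.05, "tz": 0, "ax": 0, "ay": 0, "az": 0, "claw": 3}, {"tx": 0.35, "ty": 0.05, "tz": 0, "ax": 0, "ay": 0, "az": 0, "claw": 3}, {"tx": 0.35, "ty": 0.05, "tz": 0, "ax": 0, "ay": 0, "az": 0, "claw": 3}])

```text
time: 6.77
eef_pos: [0.6187, 0.1514, 0.0933]
tcp_rot: [-0.267, 0.655, -0.096, 0.701]
contact_force: [-0.1, 0.3, -0.2]
opening: 0.465
```

The wrist force dropped from -2.8 N to about 0, so the mill is resting on the floor. I let go and back out along the tool axis.

Request:
play_rows(steps=[{"tx": 0, "ty": 0, "tz": 0, "ax": 0, "ay": 0, "az": 0, "claw": 5}, {"tx": 0, "ty": 0, "tz": 0, "ax": 0, "ay": 0, "az": 0, "claw": 6.5}, {"tx": 0, "ty": 0, "tz": 0, "ax": 0, "ay": 0, "az": 0, "claw": 8}, {"tx": 0, "ty": 0, "tz": 0, "ax": 0, "ay": 0, "az": 0, "claw": 8}, {"tx": 0, "ty": 0, "tz": 0, "ax": 0, "ay": 0, "az": 0, "claw": 8}, {"tx": 0, "ty": -1, "tz": 0, "ax": 0, "ay": 0, "az": 0, "claw": 8}, {"tx": 0, "ty": -3, "tz": 0, "ax": 0, "ay": 0, "az": 0, "claw": 8}, {"tx": 0, "ty": -6, "tz": 0, "ax": 0, "ay": 0, "az": 0, "claw": 8}, {"tx": 0, "ty": -9, "tz": 0, "ax": 0, "ay": 0, "az": 0, "claw": 8}, {"tx": 0, "ty": -12, "tz": 0, "ax": 0, "ay": 0, "az": 0, "claw": 8}, {"tx": 0, "ty": -14, "tz": 0, "ax": 0, "ay": 0, "az": 0, "claw": 8}, {"tx": 0, "ty": -14, "tz": 0, "ax": 0, "ay": 0, "az": 0, "claw": 8}])

```text
time: 7.77
eef_pos: [0.6513, 0.0295, 0.166]
tcp_rot: [-0.266, 0.653, -0.099, 0.702]
contact_force: [-0.5, -0.6, -0.3]
opening: 0.938
```

```bash
python3 -c "
from h import *
s=ctrl.get_state(); print(s['time'],s['eef_pos'],s['contact_force'].round(1),s['opening'],s['qpos'].round(2)); cap('top','t4'); cap('side','s4')
z=np.load('pics/t4.npz'); im,d=z['im'],z['d']; K,T=T_wc('top'); P=cloud(d,K,T); P[d==0]=-1
q=P.reshape(-1,3); q=q[(np.hypot(q[:,0]-.621,q[:,1]-.135)<.04)&(q[:,2]>.1)]
print(q[:,2].max()); k=q[q[:,2]>q[:,2].max()-.01]; print('knob',k.mean(0))
print(cv2.minEnclosingCircle((q[q[:,2]>.12][:,:2]*1000).astype(np.float32)))
M=ori(0,4); G=np.array([.447,.0426]); 
for zz in (.33,.22): row(np.r_[G,zz],M)
"
```

```text
7.7667 [0.65127459 0.02949592 0.16601052] [-0.5 -0.6 -0.3] 0.9380033351511544 [-0.39  0.58  1.54  0.78  1.74 -0.81]
0.1745840259894359
knob [0.62181395 0.13465853 0.17025027]
((621.9598388671875, 134.8175506591797), 24.568408966064453)
shift cm [-17.42  -3.23 -19.33] turn deg [  5.4   9.4 -59.8] rows 8.5
shift cm [ -7.9    2.27 -19.33] turn deg [  5.4   9.4 -59.8] rows 8.5
```

View pics/s4.png

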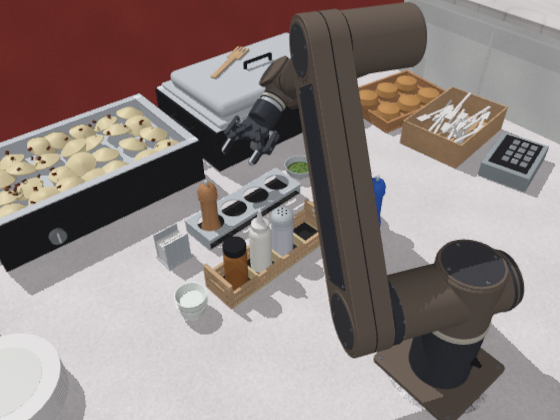

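The side view shows the mill standing in the holder's left hole at (208,205), upright. The knob measures (0.622, 0.135), under 1 mm from the hole centre. The shaker is next, from above.

```bash
python3 -c "
from h import *
row([.447,.0426,.27],ori(0,12))
"
```

```text
shift cm [-12.23  -0.23 -19.33] turn deg [  1.2   2.1 -59.9] rows 8.4
```

Request:
play_rows(steps=[{"tx": -3, "ty": 0, "tz": -1, "ax": 0.2, "ay": 0.2, "az": -7, "claw": 8}, {"tx": -6, "ty": 0, "tz": -3, "ax": 0.3, "ay": 0.5, "az": -14, "claw": 8}, {"tx": -9, "ty": -0.2, "tz": -5, "ax": 0.4, "ay": 0.7, "az": -21, "claw": 8}, {"tx": -12.2, "ty": -0.2, "tz": -8, "ax": 0.6, "ay": 1, "az": -28, "claw": 8}, {"tx": -12.2, "ty": -0.2, "tz": -11, "ax": 0.7, "ay": 1.2, "az": -35, "claw": 8}, {"tx": -12.2, "ty": -0.2, "tz": -14, "ax": 0.8, "ay": 1.5, "az": -42, "claw": 8}, {"tx": -12.2, "ty": -0.2, "tz": -17, "ax": 1, "ay": 1.7, "az": -49, "claw": 8}, {"tx": -12.2, "ty": -0.2, "tz": -19.3, "ax": 1.1, "ay": 2, "az": -56, "claw": 8}, {"tx": -12.2, "ty": -0.2, "tz": -19.3, "ax": 1.2, "ay": 2.1, "az": -60, "claw": 8}, {"tx": -12.2, "ty": -0.2, "tz": -19.3, "ax": 1.2, "ay": 2.1, "az": -60, "claw": 8}, {"tx": -12.2, "ty": -0.2, "tz": -19.3, "ax": 1.2, "ay": 2.1, "az": -60, "claw": 8}, {"tx": -12.2, "ty": -0.2, "tz": -19.3, "ax": 1.2, "ay": 2.1, "az": -60, "claw": 8}])

```text
time: 8.87
eef_pos: [0.4469, 0.0438, 0.2686]
tcp_rot: [0.55, -0.445, 0.443, -0.55]
contact_force: [-0.1, 0.0, 0.4]
opening: 0.936
```

```bash
python3 -c "
from h import *
s=ctrl.get_state(); print(s['time'],s['eef_pos'],s['contact_force'].round(1),s['opening'],s['qpos'].round(2)); cap('wrist','w6')
row([.447,.0426,.16],ori(0,12));row([.447,.0426,.084],ori(0,12))
s=ctrl.get_state(); K,T=T_wc('wrist',s); z=np.load('pics/w6.npz'); P=cloud(z['d'],K,T); P[z['d']==0]=9
q=P.reshape(-1,3); 
for n,c,h in(('shaker',(.447,.0426),.105),('bottle',(.4407,.1134),.17),('bottle',(.4407,.1134),.105)):
  k=q[(np.hypot(q[:,0]-c[0],q[:,1]-c[1])<.035)&(q[:,2]>h)&(q[:,2]<.2)]
  if len(k)>5: print(n,len(k),k[:,2].max(),cv2.minEnclosingCircle((k[:,:2]*1000).astype(np.float32)))
"
```

```text
8.8667 [0.44693019 0.04383952 0.26856491] [-0.1  0.   0.4] 0.9355394697718317 [-0.13 -0.26  2.06  0.    1.34 -0.34]
shift cm [ 0.09 10.86 -0.  ] turn deg [ 0.2  0.1 -0.1] rows 2.6
shift cm [ 0.11 18.46  0.02] turn deg [ 0.2  0.1 -0.1] rows 4.4
shaker 3099 0.14295663253096835 ((447.80218505859375, 41.98052215576172), 27.925392150878906)
bottle 214 0.18981775841755005 ((441.47247314453125, 112.81819152832031), 5.620490550994873)
bottle 3129 0.18981775841755005 ((441.4622802734375, 112.91357421875), 26.0305118560791)
```

View pics/w6.png

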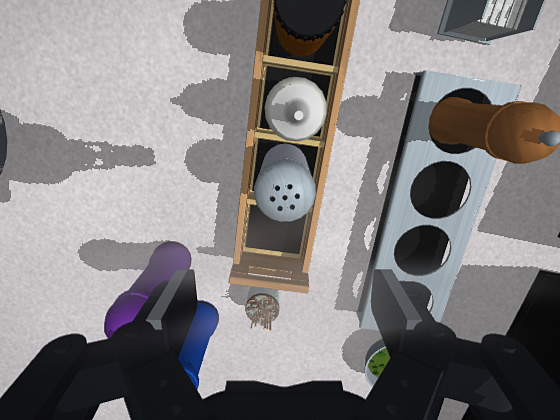

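The wrist view confirms the shaker at (285,190), 1 mm from the top-camera value. Going down.

Request:
play_rows(steps=[{"tx": 0.1, "ty": 3, "tz": 0, "ax": 0, "ay": 0, "az": 0, "claw": 8.3}, {"tx": 0.1, "ty": 6, "tz": 0, "ax": 0, "ay": 0, "az": 0, "claw": 8.3}, {"tx": 0.1, "ty": 9, "tz": 0, "ax": 0, "ay": 0, "az": 0, "claw": 8.3}, {"tx": 0.1, "ty": 12, "tz": 0, "ax": 0, "ay": 0, "az": 0, "claw": 8.3}, {"tx": 0.1, "ty": 15, "tz": 0, "ax": 0, "ay": 0, "az": 0, "claw": 8.3}, {"tx": 0.1, "ty": 17, "tz": 0, "ax": 0, "ay": 0, "az": 0, "claw": 8.3}, {"tx": 0.1, "ty": 18.4, "tz": 0, "ax": 0, "ay": 0, "az": 0, "claw": 8.3}, {"tx": 0.1, "ty": 18.4, "tz": 0, "ax": 0, "ay": 0, "az": 0, "claw": 8.3}, {"tx": 0.1, "ty": 18.4, "tz": 0, "ax": 0, "ay": 0, "az": 0, "claw": 8.3}, {"tx": 0.1, "ty": 18.4, "tz": 0, "ax": 0, "ay": 0, "az": 0, "claw": 8.3}])

```text
time: 9.75
eef_pos: [0.4481, 0.0419, 0.086]
tcp_rot: [0.55, -0.445, 0.445, -0.55]
contact_force: [-0.1, 0.4, 0.2]
opening: 0.972
```

Request:
play_rows(steps=[{"tx": 0, "ty": 0, "tz": 0, "ax": 0, "ay": 0, "az": 0, "claw": 6.5}, {"tx": 0, "ty": 0, "tz": 0, "ax": 0, "ay": 0, "az": 0, "claw": 5}, {"tx": 0, "ty": 0, "tz": 0, "ax": 0, "ay": 0, "az": 0, "claw": 4.3}, {"tx": 0, "ty": 0, "tz": 0, "ax": 0, "ay": 0, "az": 0, "claw": 4.3}, {"tx": 0, "ty": 0, "tz": 0, "ax": 0, "ay": 0, "az": 0, "claw": 4.3}, {"tx": 0, "ty": 0, "tz": 0, "ax": 0, "ay": 0, "az": 0, "claw": 4.3}])

```text
time: 10.25
eef_pos: [0.4482, 0.0422, 0.087]
tcp_rot: [-0.55, 0.444, -0.445, 0.55]
contact_force: [-0.5, -0.1, 6.2]
opening: 0.629
```

```bash
python3 -c "
from h import *
s=ctrl.get_state(); print(s['time'],s['eef_pos'],s['contact_force'].round(1),s['opening']*85.4); p=s['eef_pos']
# shaker axis = TCP in jaw direction; other dir from camera
M=R.from_quat(s['tcp_rot']).as_matrix(); off=np.array([.447,.0426])-p[:2]; print('jaw',off@M[:2,2],'side',off@M[:2,0])
m=p[:2]+(off@M[:2,0])*M[:2,0]; D=np.r_[HOLES['shaker']-m,0]; print(D,m)
for z in(.055,):row(p+[0,0,.055],None); D[2]=z; row(p+D,None)
D[2]=-.004;row(p+D,None)
"
```

```text
10.25 [0.44817757 0.04220388 0.086958  ] [-0.5 -0.1  6.2] 53.75201054681942
jaw -0.0010683673700876207 side -0.0006341698890628191
[0.17928357 0.01486295 0.        ] [0.44804463 0.04282395]
shift cm [ 0.01 -5.5   0.01] turn deg [0. 0. 0.] rows 1.3
shift cm [ 2.31 -5.47 17.85] turn deg [0. 0. 0.] rows 4.5
shift cm [ 2.3   0.43 17.84] turn deg [0. 0. 0.] rows 4.3
```

Request:
play_rows(steps=[{"tx": 0, "ty": -1, "tz": 0, "ax": 0, "ay": 0, "az": 0, "claw": 4.3}, {"tx": 0, "ty": -2.5, "tz": 0, "ax": 0, "ay": 0, "az": 0, "claw": 4.3}, {"tx": 0, "ty": -4, "tz": 0, "ax": 0, "ay": 0, "az": 0, "claw": 4.3}, {"tx": 0, "ty": -5.5, "tz": 0, "ax": 0, "ay": 0, "az": 0, "claw": 4.3}, {"tx": 0.3, "ty": -6, "tz": 2, "ax": 0, "ay": 0, "az": 0, "claw": 4.3}, {"tx": 0.8, "ty": -6, "tz": 5, "ax": 0, "ay": 0, "az": 0, "claw": 4.3}, {"tx": 1.2, "ty": -6, "tz": 8.5, "ax": 0, "ay": 0, "az": 0, "claw": 4.3}, {"tx": 1.6, "ty": -6, "tz": 12, "ax": 0, "ay": 0, "az": 0, "claw": 4.3}, {"tx": 2, "ty": -6, "tz": 15, "ax": 0, "ay": 0, "az": 0, "claw": 4.3}, {"tx": 2.3, "ty": -6, "tz": 17.8, "ax": 0, "ay": 0, "az": 0, "claw": 4.3}, {"tx": 2.3, "ty": -6, "tz": 17.8, "ax": 0, "ay": 0, "az": 0, "claw": 4.3}, {"tx": 2.3, "ty": -6, "tz": 17.8, "ax": 0, "ay": 0, "az": 0, "claw": 4.3}])

```text
time: 11.25
eef_pos: [0.6261, 0.0573, 0.1443]
tcp_rot: [0.551, -0.445, 0.444, -0.549]
contact_force: [0.6, -0.6, -1.7]
opening: 0.635
```

```bash
python3 -c "
from h import *
cap('side','s5')
s=ctrl.get_state(); print(s['time'],s['eef_pos'],s['contact_force'].round(1),s['opening']*85.4)
D=np.array([.4482,.0422,.087])+[.1793,.0149,0]
for z in(.055,.01,-.004): row(D+[0,0,z],None)
"
```

```text
11.3 [0.62506891 0.05737907 0.14421642] [ 0.2  0.1 -2. ] 53.93868409757778
shift cm [0.08 0.22 0.23] turn deg [0. 0. 0.] rows 0.1
shift cm [0.08 4.72 0.25] turn deg [0. 0. 0.] rows 1.1
shift cm [0.08 6.12 0.26] turn deg [0. 0. 0.] rows 1.5
```

View pics/s5.png

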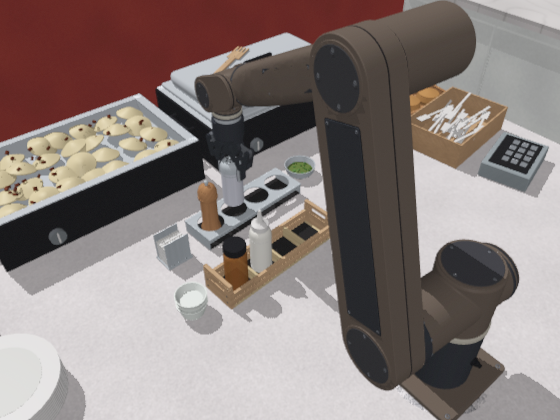

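The side view shows the shaker upright over its hole at (232,185), next to the mill.

Request:
play_rows(steps=[{"tx": 0.1, "ty": 0.5, "tz": 0.1, "ax": 0, "ay": 0, "az": 0, "claw": 4.3}, {"tx": 0.1, "ty": 1.5, "tz": 0.15, "ax": 0, "ay": 0, "az": 0, "claw": 4.3}, {"tx": 0.1, "ty": 2.5, "tz": 0.15, "ax": 0, "ay": 0, "az": 0, "claw": 4.3}, {"tx": 0.1, "ty": 3.5, "tz": 0.15, "ax": 0, "ay": 0, "az": 0, "claw": 4.3}, {"tx": 0.1, "ty": 4.4, "tz": 0.15, "ax": 0, "ay": 0, "az": 0, "claw": 4.3}, {"tx": 0.1, "ty": 5.1, "tz": 0.15, "ax": 0, "ay": 0, "az": 0, "claw": 4.3}, {"tx": 0.1, "ty": 5.6, "tz": 0.15, "ax": 0, "ay": 0, "az": 0, "claw": 4.3}, {"tx": 0.1, "ty": 5.8, "tz": 0.15, "ax": 0, "ay": 0, "az": 0, "claw": 4.3}, {"tx": 0.1, "ty": 5.8, "tz": 0.15, "ax": 0, "ay": 0, "az": 0, "claw": 4.3}, {"tx": 0.1, "ty": 5.8, "tz": 0.15, "ax": 0, "ay": 0, "az": 0, "claw": 4.3}])

```text
time: 12.13
eef_pos: [0.6279, 0.0565, 0.0874]
tcp_rot: [0.55, -0.445, 0.445, -0.55]
contact_force: [-0.2, -0.3, -2.4]
opening: 0.63
```

```bash
python3 -c "
from h import *
s=ctrl.get_state(); print(s['time'],s['eef_pos'],s['contact_force'].round(1),s['opening']*85.4)
D=np.array([.4482,.0422,.087])+[.1793,.0149,0]
for z in(-.004,-.005): row(D+[0,0,z],None)
"
```

```text
12.1333 [0.62787819 0.05647649 0.08742821] [-0.2 -0.3 -2.4] 53.759908765821784
shift cm [-0.07  0.44 -0.02] turn deg [0. 0. 0.] rows 0.1
shift cm [-0.07  0.54 -0.02] turn deg [0. 0. 0.] rows 0.1
```

Request:
play_rows(steps=[{"tx": 0, "ty": 0.15, "tz": 0, "ax": 0, "ay": 0, "az": 0, "claw": 4.3}, {"tx": 0, "ty": 0.3, "tz": 0, "ax": 0, "ay": 0, "az": 0, "claw": 4.3}, {"tx": 0, "ty": 0.45, "tz": 0, "ax": 0, "ay": 0, "az": 0, "claw": 4.3}, {"tx": 0, "ty": 0.45, "tz": 0, "ax": 0, "ay": 0, "az": 0, "claw": 4.3}, {"tx": 0, "ty": 0.45, "tz": 0, "ax": 0, "ay": 0, "az": 0, "claw": 4.3}])

```text
time: 12.55
eef_pos: [0.6275, 0.0565, 0.0826]
tcp_rot: [0.55, -0.445, 0.444, -0.55]
contact_force: [-0.2, 0.1, -2.6]
opening: 0.636
```

Request:
play_rows(steps=[{"tx": 0, "ty": 0.1, "tz": 0, "ax": 0, "ay": 0, "az": 0, "claw": 4.3}, {"tx": 0, "ty": 0.15, "tz": 0, "ax": 0, "ay": 0, "az": 0, "claw": 4.3}, {"tx": 0, "ty": 0.15, "tz": 0, "ax": 0, "ay": 0, "az": 0, "claw": 4.3}])

```text
time: 12.8
eef_pos: [0.6279, 0.0565, 0.0821]
tcp_rot: [0.55, -0.445, 0.445, -0.55]
contact_force: [-2.4, -0.5, 2.4]
opening: 0.633
```

Now it is in contact (+2.4 N). Releasing.

Request:
play_rows(steps=[{"tx": 0, "ty": 0, "tz": 0, "ax": 0, "ay": 0, "az": 0, "claw": 5.8}, {"tx": 0, "ty": 0, "tz": 0, "ax": 0, "ay": 0, "az": 0, "claw": 7}, {"tx": 0, "ty": 0, "tz": 0, "ax": 0, "ay": 0, "az": 0, "claw": 8.2}, {"tx": 0, "ty": 0, "tz": 0, "ax": 0, "ay": 0, "az": 0, "claw": 8.2}, {"tx": 0, "ty": -1, "tz": 0, "ax": 0, "ay": 0, "az": 0, "claw": 8.2}, {"tx": 0, "ty": -4, "tz": 0, "ax": 0, "ay": 0, "az": 0, "claw": 8.2}, {"tx": 0, "ty": -8, "tz": 0, "ax": 0, "ay": 0, "az": 0, "claw": 8.2}, {"tx": 0, "ty": -12, "tz": 0, "ax": 0, "ay": 0, "az": 0, "claw": 8.2}, {"tx": 0, "ty": -16, "tz": 0, "ax": 0, "ay": 0, "az": 0, "claw": 8.2}, {"tx": 0, "ty": -18, "tz": 0, "ax": 0, "ay": 0, "az": 0, "claw": 8.2}, {"tx": 0, "ty": -18, "tz": 0, "ax": 0, "ay": 0, "az": 0, "claw": 8.2}, {"tx": 0, "ty": -18, "tz": 0, "ax": 0, "ay": 0, "az": 0, "claw": 8.2}])

```text
time: 13.8
eef_pos: [0.6286, 0.0565, 0.2642]
tcp_rot: [-0.549, 0.443, -0.446, 0.551]
contact_force: [0.3, -0.1, -1.0]
opening: 0.96
```

```bash
python3 -c "
from h import *
s=ctrl.get_state(); print(s['time'],s['eef_pos'],s['contact_force'].round(1),s['opening'],s['qpos'].round(2)); cap('wrist','w7')
s=ctrl.get_state(); K,T=T_wc('wrist',s); z=np.load('pics/w7.npz'); P=cloud(z['d'],K,T); P[z['d']==0]=9
q=P.reshape(-1,3); 
for n,c,h in(('shaker',(.6274,.0577),.105),('mill',(.622,.135),.13)):
  k=q[(np.hypot(q[:,0]-c[0],q[:,1]-c[1])<.04)&(q[:,2]>h)&(q[:,2]<.2)]
  print(n,len(k),k[:,2].max(),cv2.minEnclosingCircle((k[:,:2]*1000).astype(np.float32)))
print(HOLES)
M=ori(60,15); G=np.array([.4407,.1134,.100]); g=G+.018*M[:,1]; print('g',g,'pre',g-.13*M[:,1]); row(g-.13*M[:,1],M); row(g-.13*M[:,1]+[0,0,.06],M)
"
```

```text
13.8 [0.62863767 0.05654907 0.26419752] [ 0.3 -0.1 -1. ] 0.9603680942144696 [-0.07  0.17  1.66 -0.    1.31 -0.28]
shaker 3057 0.1349987672018857 ((625.6630859375, 56.993492126464844), 27.815053939819336)
mill 3244 0.1718719311471699 ((621.563232421875, 134.81381225585938), 23.91684341430664)
{'mill': array([0.6213846, 0.1354607]), 'shaker': array([0.6273282, 0.0576869]), 'bottle': array([ 0.6332718, -0.0200869]), 'jar': array([ 0.6392154, -0.0978607])}
g [0.43666541 0.12845729 0.091     ] pre [0.46580411 0.01971017 0.156     ]
shift cm [  0.22  10.56 -16.59] turn deg [-1.5 -2.7 60. ] rows 8.4
shift cm [  0.22   4.56 -16.59] turn deg [-1.5 -2.7 60. ] rows 8.4
```

View pics/w7.png

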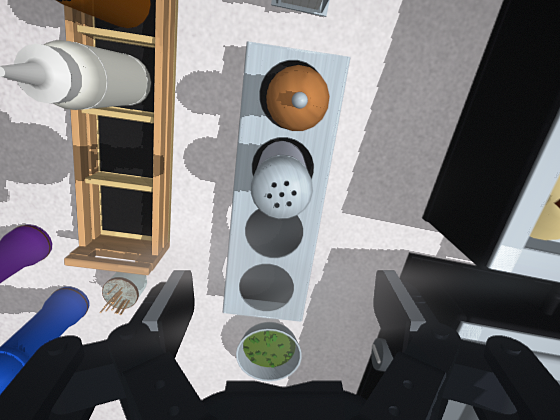

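The wrist view shows the mill (298,97) and the shaker (282,188) in the two left holes. The shaker is about 2 mm off centre. The bottle is next, hand leaning right over the emptied compartments.

Request:
play_rows(steps=[{"tx": 0.2, "ty": 0, "tz": -3, "ax": 0, "ay": 0, "az": 7, "claw": 8.5}, {"tx": 0.2, "ty": 0, "tz": -6, "ax": 0, "ay": 0, "az": 14, "claw": 8.5}, {"tx": 0.2, "ty": 0, "tz": -9, "ax": 0, "ay": 0, "az": 21, "claw": 8.5}, {"tx": 0.2, "ty": 1, "tz": -12, "ax": -0.5, "ay": -1, "az": 28, "claw": 8.5}, {"tx": 0.2, "ty": 2, "tz": -15, "ax": -0.7, "ay": -1.5, "az": 35, "claw": 8.5}, {"tx": 0.2, "ty": 4, "tz": -16.6, "ax": -1, "ay": -2, "az": 42, "claw": 8.5}, {"tx": 0.2, "ty": 6, "tz": -16.6, "ax": -1.2, "ay": -2.3, "az": 49, "claw": 8.5}, {"tx": 0.2, "ty": 8.5, "tz": -16.6, "ax": -1.4, "ay": -2.6, "az": 56, "claw": 8.5}, {"tx": 0.2, "ty": 10.5, "tz": -16.6, "ax": -1.5, "ay": -2.7, "az": 60, "claw": 8.5}, {"tx": 0.2, "ty": 10.5, "tz": -16.6, "ax": -1.5, "ay": -2.7, "az": 60, "claw": 8.5}, {"tx": 0.2, "ty": 10.5, "tz": -16.6, "ax": -1.5, "ay": -2.7, "az": 60, "claw": 8.5}, {"tx": 0.2, "ty": 10.5, "tz": -16.6, "ax": -1.5, "ay": -2.7, "az": 60, "claw": 8.5}])

```text
time: 14.85
eef_pos: [0.4659, 0.0201, 0.157]
tcp_rot: [-0.271, 0.653, -0.092, 0.701]
contact_force: [-0.5, -0.2, 0.6]
opening: 0.998
```

```bash
python3 -c "
from h import *
s=ctrl.get_state(); print(s['time'],s['eef_pos'],s['contact_force'].round(1),s['qpos'].round(2)); cap('wrist','w8')
s=ctrl.get_state(); K,T=T_wc('wrist',s); z=np.load('pics/w8.npz'); P=cloud(z['d'],K,T); P[z['d']==0]=9
q=P.reshape(-1,3); c=(.4407,.1134)
k=q[(np.hypot(q[:,0]-c[0],q[:,1]-c[1])<.02)&(q[:,2]>.17)&(q[:,2]<.2)]; print('nozzle',k.mean(0))
M=ori(60,15); G=np.array([.4411,.1132,.104]); g=G+.015*M[:,1]
row(g,M)
Zt=M[:,2]
for h in(.08,.1,.12):
  k=q[(np.hypot(q[:,0]-c[0],q[:,1]-c[1])<.034)&(abs(q[:,2]-h)<.006)]; j=k@Zt; print(h,'jaw mid rel tcp mm',((j.min()+j.max())/2-s['eef_pos']@Zt)*1000,np.ptp(j))
"
```

```text
14.85 [0.46589681 0.02005716 0.15698738] [-0.5 -0.2  0.6] [-0.53  0.28  1.99  0.66  1.72 -1.  ]
nozzle [0.44256458 0.11000184 0.17981854]
shift cm [-0.19 12.56 -0.03] turn deg [0.  0.1 0.1] rows 3.0
0.08 jaw mid rel tcp mm 0.5208911747375811 0.05094637888966885
0.1 jaw mid rel tcp mm 0.5580667427420027 0.05114402454244432
0.12 jaw mid rel tcp mm 0.5015844163836491 0.05079450383989709
```

View pics/w8.png

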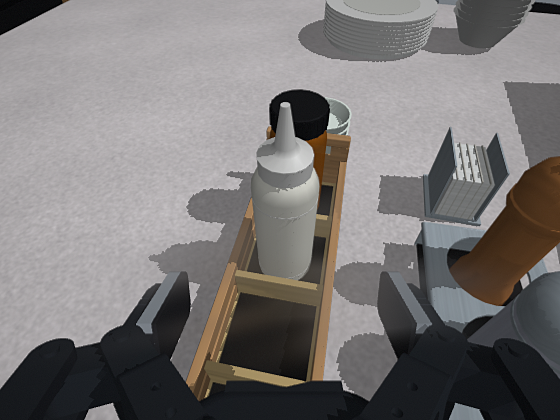

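The wrist view shows the bottle (285,220) centred between the pads to within 1 mm.

Request:
play_rows(steps=[{"tx": -0.1, "ty": 3, "tz": 0, "ax": 0, "ay": 0, "az": 0, "claw": 8.5}, {"tx": -0.2, "ty": 6, "tz": 0, "ax": 0, "ay": 0, "az": 0, "claw": 8.5}, {"tx": -0.2, "ty": 9, "tz": 0, "ax": 0, "ay": 0, "az": 0, "claw": 8.5}, {"tx": -0.2, "ty": 11.5, "tz": 0, "ax": 0, "ay": 0, "az": 0, "claw": 8.5}, {"tx": -0.2, "ty": 12.6, "tz": 0, "ax": 0, "ay": 0, "az": 0, "claw": 8.5}, {"tx": -0.2, "ty": 12.6, "tz": 0, "ax": 0, "ay": 0, "az": 0, "claw": 8.5}, {"tx": -0.2, "ty": 12.6, "tz": 0, "ax": 0, "ay": 0, "az": 0, "claw": 8.5}, {"tx": -0.2, "ty": 12.6, "tz": 0, "ax": 0, "ay": 0, "az": 0, "claw": 6.5}, {"tx": -0.2, "ty": 12.6, "tz": 0, "ax": 0, "ay": 0, "az": 0, "claw": 5}, {"tx": -0.2, "ty": 12.6, "tz": 0, "ax": 0, "ay": 0, "az": 0, "claw": 4.1}, {"tx": -0.2, "ty": 12.6, "tz": 0, "ax": 0, "ay": 0, "az": 0, "claw": 4.1}, {"tx": -0.2, "ty": 12.6, "tz": 0, "ax": 0, "ay": 0, "az": 0, "claw": 4.1}])

```text
time: 15.9
eef_pos: [0.4383, 0.1255, 0.0962]
tcp_rot: [-0.27, 0.653, -0.092, 0.702]
contact_force: [2.6, -1.3, 4.9]
opening: 0.584
```

Request:
play_rows(steps=[{"tx": 0, "ty": 0, "tz": 0, "ax": 0, "ay": 0, "az": 0, "claw": 4.1}, {"tx": 0, "ty": 0, "tz": 0, "ax": 0, "ay": 0, "az": 0, "claw": 4.1}, {"tx": 0, "ty": 0, "tz": 0, "ax": 0, "ay": 0, "az": 0, "claw": 4.1}])

```text
time: 16.15
eef_pos: [0.4383, 0.1256, 0.0962]
tcp_rot: [-0.27, 0.653, -0.092, 0.702]
contact_force: [0.4, -2.3, 5.6]
opening: 0.588
```

```bash
python3 -c "
from h import *
s=ctrl.get_state(); print(s['time'],s['eef_pos'],s['contact_force'].round(1),s['opening']*85.4); cap('wrist','w9')
p=s['eef_pos']; M=R.from_quat(s['tcp_rot']).as_matrix()
h=M[:2,1]/np.linalg.norm(M[:2,1]); off=np.array([.4409,.1133])-p[:2]
print('along',off@h,'jaw',off@M[:2,2])
m=p[:2]+(off@h)*h; D=np.r_[HOLES['bottle']-m,0]; print(m,D)
for q in ([0,0,.06],[.1,-.03,.06],[D[0],D[1],.06],[D[0],D[1],.003],[D[0],D[1],-.005]): row(p+np.array(q),None)
"
```

```text
16.15 [0.43828835 0.12561282 0.09621644] [ 0.4 -2.3  5.6] 50.2382867372736
along -0.012570055238130816 jaw -0.0006606833876760717
[0.44152624 0.11346694] [ 0.19174556 -0.13355384  0.        ]
shift cm [-5.2  -3.    0.01] turn deg [0. 0. 0.] rows 1.4
shift cm [-2.45 -7.74  8.89] turn deg [0. 0. 0.] rows 2.9
shift cm [  3.74 -18.46  15.08] turn deg [0. 0. 0.] rows 5.8
shift cm [  8.68 -15.61  15.07] turn deg [0. 0. 0.] rows 5.6
shift cm [  9.38 -15.21  15.07] turn deg [0. 0. 0.] rows 5.6
```

View pics/w9.png

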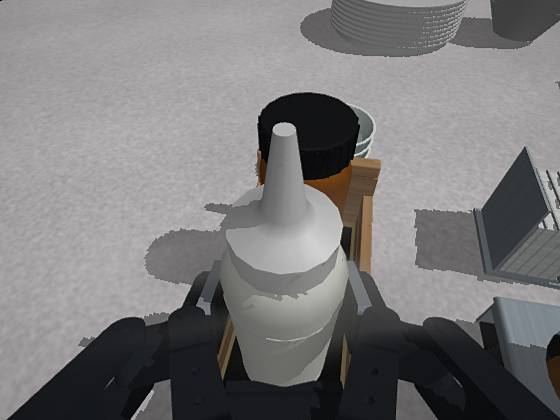

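```bash
python3 -c "
from h import *
s=ctrl.get_state(); p=s['eef_pos']
for q in ([0,0,.06],[.05,-.15,.06],[.1918,-.15,.06],[.1918,-.1336,.06]): row(p+np.array(q),None)
"
```

```text
shift cm [-5.2  -3.    0.01] turn deg [0. 0. 0.] rows 1.4
shift cm [  2.69 -16.67   0.96] turn deg [0. 0. 0.] rows 4.1
shift cm [  4.54 -19.83  14.66] turn deg [0. 0. 0.] rows 6.0
shift cm [  3.75 -18.46  15.08] turn deg [0. 0. 0.] rows 5.8
```

Request:
play_rows(steps=[{"tx": -1, "ty": -0.6, "tz": 0, "ax": 0, "ay": 0, "az": 0, "claw": 4.1}, {"tx": -2.5, "ty": -1.5, "tz": 0, "ax": 0, "ay": 0, "az": 0, "claw": 4.1}, {"tx": -4, "ty": -2.3, "tz": 0, "ax": 0, "ay": 0, "az": 0, "claw": 4.1}, {"tx": -5.2, "ty": -3, "tz": 0, "ax": 0, "ay": 0, "az": 0, "claw": 4.1}, {"tx": -5.2, "ty": -3, "tz": 0, "ax": 0, "ay": 0, "az": 0, "claw": 4.1}, {"tx": -4.2, "ty": -4.7, "tz": 0.1, "ax": 0, "ay": 0, "az": 0, "claw": 4.1}, {"tx": -2.7, "ty": -7.3, "tz": 0.3, "ax": 0, "ay": 0, "az": 0, "claw": 4.1}, {"tx": -1.2, "ty": -9.9, "tz": 0.5, "ax": 0, "ay": 0, "az": 0, "claw": 4.1}, {"tx": 0.3, "ty": -12.5, "tz": 0.7, "ax": 0, "ay": 0, "az": 0, "claw": 4.1}, {"tx": 1.8, "ty": -15.1, "tz": 0.9, "ax": 0, "ay": 0, "az": 0, "claw": 4.1}, {"tx": 2.7, "ty": -16.7, "tz": 1, "ax": 0, "ay": 0, "az": 0, "claw": 4.1}, {"tx": 2.7, "ty": -16.7, "tz": 1, "ax": 0, "ay": 0, "az": 0, "claw": 4.1}])

```text
time: 17.2
eef_pos: [0.4891, -0.0274, 0.1539]
tcp_rot: [-0.271, 0.653, -0.094, 0.701]
contact_force: [-0.4, -1.2, -1.8]
opening: 0.59
```

```bash
python3 -c "
from h import *
s=ctrl.get_state(); print(s['time'],s['eef_pos'],s['contact_force'].round(1),s['opening']*85.4)
p=np.array([.43829,.12561,.09622])
for q in ([.1918,-.15,.06],[.1918,-.1336,.06]): row(p+np.array(q),None)
"
```

```text
17.2 [ 0.48913596 -0.02735409  0.15394829] [-0.4 -1.2 -1.8] 50.37512482309195
shift cm [ 1.47 -2.99 13.7 ] turn deg [0. 0. 0.] rows 3.4
shift cm [ 0.67 -1.61 14.12] turn deg [0. 0. 0.] rows 3.4
```

Request:
play_rows(steps=[{"tx": 0.3, "ty": -0.6, "tz": 2.5, "ax": 0, "ay": 0, "az": 0, "claw": 4.1}, {"tx": 0.6, "ty": -1.2, "tz": 5, "ax": 0, "ay": 0, "az": 0, "claw": 4.1}, {"tx": 0.9, "ty": -1.9, "tz": 8, "ax": 0, "ay": 0, "az": 0, "claw": 4.1}, {"tx": 1.2, "ty": -2.6, "tz": 11, "ax": 0, "ay": 0, "az": 0, "claw": 4.1}, {"tx": 1.4, "ty": -2.9, "tz": 13.3, "ax": 0, "ay": 0, "az": 0, "claw": 4.1}, {"tx": 0.7, "ty": -1.6, "tz": 14.1, "ax": 0, "ay": 0, "az": 0, "claw": 4.1}, {"tx": 0.7, "ty": -1.6, "tz": 14.1, "ax": 0, "ay": 0, "az": 0, "claw": 4.1}, {"tx": 0.7, "ty": -1.6, "tz": 14.1, "ax": 0, "ay": 0, "az": 0, "claw": 4.1}, {"tx": 0.7, "ty": -1.6, "tz": 14.1, "ax": 0, "ay": 0, "az": 0, "claw": 4.1}])

```text
time: 17.95
eef_pos: [0.6271, -0.0035, 0.1561]
tcp_rot: [-0.271, 0.654, -0.091, 0.7]
contact_force: [0.3, -0.4, -1.9]
opening: 0.588
```

```bash
python3 -c "
from h import *
s=ctrl.get_state(); print(s['time'],s['eef_pos'],s['contact_force'].round(1),s['opening']*85.4); cap('side','s10'); cap('wrist','w10'); cap('top','t10')
p=np.array([.43829,.12561,.09622])
for z in (.06,.02,.003,-.004): row(p+np.array([.1918,-.1336,z]),None)
for n in('top','wrist'):
  K,T=T_wc(n); z=np.load('pics/%s10.npz'%n[0]); P=cloud(z['d'],K,T); P[z['d']==0]=-9
  q=P.reshape(-1,3); c=HOLES['bottle']; k=q[(np.hypot(q[:,0]-c[0],q[:,1]-c[1])<.012)&(q[:,2]>.225)&(q[:,2]<.26)]; print(n,len(k),k.mean(0) if len(k) else '')
"
```

```text
17.95 [ 0.62709805 -0.00345505  0.15605309] [ 0.3 -0.4 -1.9] 50.17929609609211
shift cm [ 0.27 -0.31  0.13] turn deg [0. 0. 0.] rows 0.1
shift cm [3.73 1.68 0.13] turn deg [0. 0. 0.] rows 1.0
shift cm [5.21 2.53 0.13] turn deg [0. 0. 0.] rows 1.4
shift cm [5.81 2.88 0.13] turn deg [0. 0. 0.] rows 1.6
top 38 [ 0.62716436 -0.01542194  0.23829627]
wrist 2806 [ 0.63170002 -0.01917643  0.23782786]
```

View pics/s10.png

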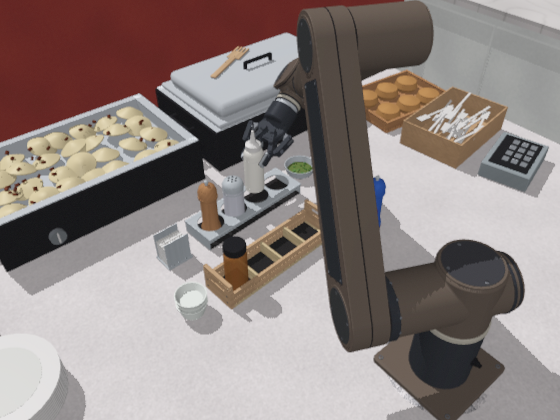

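View pics/w10.png

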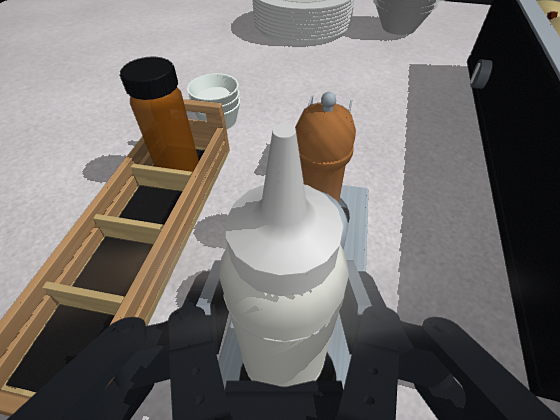

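The side view shows the bottle upright over the second hole from the right at (255,165). The top camera puts the nozzle tip about 6 mm short in x and 5 mm left. I'll correct part of that and lower it.

Request:
play_rows(steps=[{"tx": 0.6, "ty": -0.1, "tz": 0.2, "ax": 0, "ay": 0, "az": 0, "claw": 4.1}, {"tx": 1.2, "ty": 0.2, "tz": 0.3, "ax": 0, "ay": 0, "az": 0, "claw": 4.1}, {"tx": 2, "ty": 0.7, "tz": 0.3, "ax": 0, "ay": 0, "az": 0, "claw": 4.1}, {"tx": 2.9, "ty": 1.2, "tz": 0.3, "ax": 0, "ay": 0, "az": 0, "claw": 4.1}, {"tx": 3.7, "ty": 1.6, "tz": 0.3, "ax": 0, "ay": 0, "az": 0, "claw": 4.1}, {"tx": 4.4, "ty": 2, "tz": 0.3, "ax": 0, "ay": 0, "az": 0, "claw": 4.1}, {"tx": 5, "ty": 2.4, "tz": 0.3, "ax": 0, "ay": 0, "az": 0, "claw": 4.1}, {"tx": 5.4, "ty": 2.6, "tz": 0.3, "ax": 0, "ay": 0, "az": 0, "claw": 4.1}, {"tx": 5.4, "ty": 2.6, "tz": 0.3, "ax": 0, "ay": 0, "az": 0, "claw": 4.1}, {"tx": 5.4, "ty": 2.6, "tz": 0.3, "ax": 0, "ay": 0, "az": 0, "claw": 4.1}])

```text
time: 18.93
eef_pos: [0.6325, -0.0076, 0.0971]
tcp_rot: [-0.271, 0.653, -0.092, 0.701]
contact_force: [-0.8, -0.3, -2.4]
opening: 0.582
```

```bash
python3 -c "
from h import *
s=ctrl.get_state(); print(s['time'],s['eef_pos'],s['contact_force'].round(1),s['opening']*85.4); cap('wrist','w11'); cap('top','t11')
p=np.array([.43829,.12561,.09622])
for z in (-.004,): row(p+np.array([.1918,-.1336,z]),None)
for n in('top','wrist'):
  K,T=T_wc(n); z=np.load('pics/%s11.npz'%n[0]); P=cloud(z['d'],K,T); P[z['d']==0]=-9
  q=P.reshape(-1,3); c=HOLES['bottle']; k=q[(np.hypot(q[:,0]-c[0],q[:,1]-c[1])<.014)&(q[:,2]>.165)&(q[:,2]<.2)]; print(n,len(k),k.mean(0),k[:,2].max())
"
```

```text
18.9333 [ 0.63254934 -0.00758154  0.0971144 ] [-0.8 -0.3 -2.4] 49.71988292234535
shift cm [ 0.47  0.33 -0.28] turn deg [0. 0. 0.] rows 0.2
top 37 [ 0.63222239 -0.01855633  0.17744406] 0.19075424657548357
wrist 2932 [ 0.63672525 -0.02262218  0.17820842] 0.19114031055737027
```

Request:
play_rows(steps=[{"tx": 0.15, "ty": 0.1, "tz": 0, "ax": 0, "ay": 0, "az": 0, "claw": 4.1}, {"tx": 0.3, "ty": 0.2, "tz": 0, "ax": 0, "ay": 0, "az": 0, "claw": 4.1}, {"tx": 0.45, "ty": 0.25, "tz": 0, "ax": 0, "ay": 0, "az": 0, "claw": 4.1}, {"tx": 0.45, "ty": 0.25, "tz": 0, "ax": 0, "ay": 0, "az": 0, "claw": 4.1}, {"tx": 0.45, "ty": 0.25, "tz": 0, "ax": 0, "ay": 0, "az": 0, "claw": 4.1}])

```text
time: 19.45
eef_pos: [0.6325, -0.0077, 0.0921]
tcp_rot: [-0.271, 0.653, -0.092, 0.701]
contact_force: [-0.3, -0.9, -2.7]
opening: 0.583
```

Request:
play_rows(steps=[{"tx": 0.1, "ty": 0.05, "tz": 0, "ax": 0, "ay": 0, "az": 0, "claw": 4.1}, {"tx": 0.15, "ty": 0.1, "tz": 0, "ax": 0, "ay": 0, "az": 0, "claw": 4.1}, {"tx": 0.15, "ty": 0.1, "tz": 0, "ax": 0, "ay": 0, "az": 0, "claw": 4.1}])

```text
time: 19.7
eef_pos: [0.6327, -0.0077, 0.0913]
tcp_rot: [-0.271, 0.653, -0.092, 0.701]
contact_force: [-2.1, 1.0, 0.7]
opening: 0.586
```

The force rose from -2.7 N to +0.7 N, so the bottle has touched down. Releasing and backing out.

Request:
play_rows(steps=[{"tx": 0, "ty": 0, "tz": 0, "ax": 0, "ay": 0, "az": 0, "claw": 5.8}, {"tx": 0, "ty": 0, "tz": 0, "ax": 0, "ay": 0, "az": 0, "claw": 7}, {"tx": 0, "ty": 0, "tz": 0, "ax": 0, "ay": 0, "az": 0, "claw": 8.2}, {"tx": 0, "ty": 0, "tz": 0, "ax": 0, "ay": 0, "az": 0, "claw": 8.2}, {"tx": 0, "ty": 0, "tz": 0, "ax": 0, "ay": 0, "az": 0, "claw": 8.2}, {"tx": 0, "ty": -1, "tz": 0, "ax": 0, "ay": 0, "az": 0, "claw": 8.2}, {"tx": 0, "ty": -3, "tz": 0, "ax": 0, "ay": 0, "az": 0, "claw": 8.2}, {"tx": 0, "ty": -6, "tz": 0, "ax": 0, "ay": 0, "az": 0, "claw": 8.2}, {"tx": 0, "ty": -9, "tz": 0, "ax": 0, "ay": 0, "az": 0, "claw": 8.2}, {"tx": 0, "ty": -12, "tz": 0, "ax": 0, "ay": 0, "az": 0, "claw": 8.2}, {"tx": 0, "ty": -14, "tz": 0, "ax": 0, "ay": 0, "az": 0, "claw": 8.2}, {"tx": 0, "ty": -14, "tz": 0, "ax": 0, "ay": 0, "az": 0, "claw": 8.2}])

```text
time: 20.7
eef_pos: [0.666, -0.1296, 0.1639]
tcp_rot: [-0.271, 0.651, -0.096, 0.702]
contact_force: [0.6, -0.3, 0.3]
opening: 0.962
```

```bash
python3 -c "
from h import *
s=ctrl.get_state(); print(s['time'],s['eef_pos'],s['contact_force'].round(1),s['opening']*85.4,s['qpos'].round(2)); cap('top','t12')
K,T=T_wc('top'); z=np.load('pics/t12.npz'); P=cloud(z['d'],K,T); P[z['d']==0]=-9
q=P.reshape(-1,3)
for n,h in(('mill',.13),('shaker',.11),('bottle',.165),('bottle',.09)):
  c=HOLES[n];k=q[(np.hypot(q[:,0]-c[0],q[:,1]-c[1])<.038)&(q[:,2]>h)&(q[:,2]<.2)]
  if len(k): print(n,len(k),k[:,2].max(),cv2.minEnclosingCircle((k[:,:2]*1000).astype(np.float32)),c)
row([.6,0,.30],ori(0,12)); 
row([.52,.08,.30],ori(0,8)); row([.433,.191,.25],ori(0,8))
"
```

```text
20.7 [ 0.66595836 -0.12960973  0.16389025] [ 0.6 -0.3  0.3] 82.18685849829869 [-0.57  0.72  1.33  0.67  1.9  -0.88]
mill 410 0.1759840209148693 ((621.42236328125, 134.3828887939453), 23.846267700195312) [0.6213846 0.1354607]
shaker 527 0.13934855542312308 ((626.3290405273438, 56.46574020385742), 28.030006408691406) [0.6273282 0.0576869]
bottle 24 0.1844435282831628 ((634.0040283203125, -19.388748168945312), 5.195337772369385) [ 0.6332718 -0.0200869]
bottle 515 0.1844435282831628 ((634.1854248046875, -19.06407356262207), 26.099546432495117) [ 0.6332718 -0.0200869]
shift cm [-18.95   5.17  -2.98] turn deg [  1.4   2.7 -59.8] rows 8.4
shift cm [-23.88  13.62  -8.65] turn deg [  3.4   6.3 -59.8] rows 8.4
shift cm [-26.09  27.33 -14.23] turn deg [  3.4   6.3 -59.8] rows 9.7
```

All three placed toppings are within 1.5 mm of their hole centres. Now the jar.

```bash
python3 -c "
from h import *
row([.50,.0,.33],ori(0,8))
"
```

```text
shift cm [-22.86   5.87 -12.63] turn deg [  3.4   6.3 -59.8] rows 8.4
```

Request:
play_rows(steps=[{"tx": -4, "ty": -2, "tz": -1, "ax": 0.4, "ay": 0.7, "az": -7, "claw": 8.2}, {"tx": -8, "ty": -3, "tz": -2.5, "ax": 0.8, "ay": 1.4, "az": -14, "claw": 8.2}, {"tx": -12, "ty": -3, "tz": -4.5, "ax": 1.2, "ay": 2.1, "az": -21, "claw": 8.2}, {"tx": -16, "ty": -2, "tz": -6.5, "ax": 1.6, "ay": 2.8, "az": -28, "claw": 8.2}, {"tx": -19, "ty": 0, "tz": -8.5, "ax": 2, "ay": 3.5, "az": -35, "claw": 8.2}, {"tx": -21, "ty": 2, "tz": -10.5, "ax": 2.4, "ay": 4.2, "az": -42, "claw": 8.2}, {"tx": -22.8, "ty": 4, "tz": -12.6, "ax": 2.8, "ay": 5, "az": -49, "claw": 8.2}, {"tx": -22.8, "ty": 5.9, "tz": -12.6, "ax": 3.1, "ay": 5.8, "az": -56, "claw": 8.2}, {"tx": -22.8, "ty": 5.9, "tz": -12.6, "ax": 3.4, "ay": 6.3, "az": -60, "claw": 8.2}, {"tx": -22.8, "ty": 5.9, "tz": -12.6, "ax": 3.4, "ay": 6.3, "az": -60, "claw": 8.2}, {"tx": -22.8, "ty": 5.9, "tz": -12.6, "ax": 3.4, "ay": 6.3, "az": -60, "claw": 8.2}])

```text
time: 21.67
eef_pos: [0.4987, 0.0036, 0.3276]
tcp_rot: [0.536, -0.463, 0.461, -0.534]
contact_force: [-0.3, 0.5, -0.1]
opening: 0.96
```

```bash
python3 -c "
from h import *
s=ctrl.get_state(); print(s['time'],s['eef_pos'],s['contact_force'].round(1),s['qpos'].round(2))
row([.433,.191,.24],ori(0,8))
"
```

```text
21.6667 [0.49869759 0.00355417 0.32764329] [-0.3  0.5 -0.1] [-0.2  -0.17  1.88 -0.    1.44 -0.34]
shift cm [-19.5    8.79  -3.72] turn deg [ 0.3  0.4 -0. ] rows 5.2
```

Request:
play_rows(steps=[{"tx": -4, "ty": 1, "tz": -0.8, "ax": 0, "ay": 0, "az": 0, "claw": 8.3}, {"tx": -8, "ty": 2, "tz": -1.6, "ax": 0, "ay": 0, "az": 0, "claw": 8.3}, {"tx": -12, "ty": 3.5, "tz": -2.3, "ax": 0, "ay": 0, "az": 0, "claw": 8.3}, {"tx": -15.5, "ty": 5, "tz": -3, "ax": 0, "ay": 0, "az": 0, "claw": 8.3}, {"tx": -18, "ty": 7, "tz": -3.5, "ax": 0, "ay": 0, "az": 0, "claw": 8.3}, {"tx": -19.5, "ty": 8.8, "tz": -3.7, "ax": 0.3, "ay": 0.4, "az": 0, "claw": 8.3}, {"tx": -19.5, "ty": 8.8, "tz": -3.7, "ax": 0.3, "ay": 0.4, "az": 0, "claw": 8.3}, {"tx": -19.5, "ty": 8.8, "tz": -3.7, "ax": 0.3, "ay": 0.4, "az": 0, "claw": 8.3}, {"tx": -19.5, "ty": 8.8, "tz": -3.7, "ax": 0.3, "ay": 0.4, "az": 0, "claw": 8.3}])

```text
time: 22.42
eef_pos: [0.4359, 0.1885, 0.2405]
tcp_rot: [0.533, -0.465, 0.466, -0.533]
contact_force: [0.4, -0.1, -0.4]
opening: 0.972
```

```bash
python3 -c "
from h import *
s=ctrl.get_state(); print(s['time'],s['eef_pos'],s['contact_force'].round(1)); cap('wrist','w13')
s=ctrl.get_state(); print(s['eef_pos']); K,T=T_wc('wrist',s); z=np.load('pics/w13.npz'); P=cloud(z['d'],K,T); P[z['d']==0]=9
q=P.reshape(-1,3);c=(.433,.191); k=q[(np.hypot(q[:,0]-c[0],q[:,1]-c[1])<.035)&(q[:,2]>.12)&(q[:,2]<.16)]
print(len(k),k[:,2].max(),cv2.minEnclosingCircle((k[:,:2]*1000).astype(np.float32)))
row([.433,.191,.08],ori(0,8))
"
```

```text
22.4167 [0.43592296 0.18853188 0.24050628] [ 0.4 -0.1 -0.4]
[0.43627043 0.18845207 0.24117869]
3613 0.14344899149364088 ((434.07977294921875, 191.1180419921875), 26.663511276245117)
shift cm [-0.32 16.12 -0.33] turn deg [-0.2 -0.3  0.1] rows 3.9
```

View pics/w13.png

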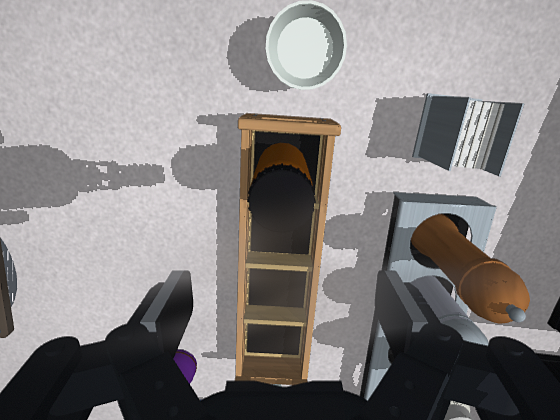

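The wrist view shows the jar lid at about (283,210). It agrees with the top camera to 1 mm, and the pads need shifting 3 mm. Descending.

Request:
play_rows(steps=[{"tx": -0.3, "ty": 2, "tz": -0.25, "ax": 0, "ay": 0, "az": 0, "claw": 8.4}, {"tx": -0.3, "ty": 5, "tz": -0.25, "ax": 0, "ay": 0, "az": 0, "claw": 8.4}, {"tx": -0.3, "ty": 8, "tz": -0.25, "ax": 0, "ay": 0, "az": 0, "claw": 8.4}, {"tx": -0.3, "ty": 11, "tz": -0.25, "ax": 0, "ay": 0, "az": 0, "claw": 8.4}, {"tx": -0.3, "ty": 14, "tz": -0.25, "ax": 0, "ay": 0, "az": 0, "claw": 8.4}, {"tx": -0.3, "ty": 16, "tz": -0.25, "ax": 0, "ay": 0, "az": 0, "claw": 8.4}, {"tx": -0.3, "ty": 16, "tz": -0.25, "ax": 0, "ay": 0, "az": 0, "claw": 8.4}, {"tx": -0.3, "ty": 16, "tz": -0.25, "ax": 0, "ay": 0, "az": 0, "claw": 8.4}, {"tx": -0.3, "ty": 16, "tz": -0.25, "ax": 0, "ay": 0, "az": 0, "claw": 7}, {"tx": -0.3, "ty": 16, "tz": -0.25, "ax": 0, "ay": 0, "az": 0, "claw": 5.5}, {"tx": -0.3, "ty": 16, "tz": -0.25, "ax": 0, "ay": 0, "az": 0, "claw": 4.3}, {"tx": -0.3, "ty": 16, "tz": -0.25, "ax": 0, "ay": 0, "az": 0, "claw": 4.3}])

```text
time: 23.47
eef_pos: [0.4339, 0.1922, 0.0829]
tcp_rot: [-0.532, 0.463, -0.466, 0.534]
contact_force: [-1.3, -0.8, 4.7]
opening: 0.609
```

Request:
play_rows(steps=[{"tx": 0, "ty": 0, "tz": 0, "ax": 0, "ay": 0, "az": 0, "claw": 4.3}, {"tx": 0, "ty": 0, "tz": 0, "ax": 0, "ay": 0, "az": 0, "claw": 4.3}, {"tx": 0, "ty": 0, "tz": 0, "ax": 0, "ay": 0, "az": 0, "claw": 4.3}, {"tx": 0, "ty": 0, "tz": 0, "ax": 0, "ay": 0, "az": 0, "claw": 4.3}])

```text
time: 23.8
eef_pos: [0.4339, 0.1922, 0.0829]
tcp_rot: [-0.532, 0.463, -0.466, 0.534]
contact_force: [-0.8, -0.8, 5.0]
opening: 0.611
```

```bash
python3 -c "
from h import *
s=ctrl.get_state(); print(s['time'],s['eef_pos'],s['contact_force'].round(1),s['opening']*85.4); p=s['eef_pos']
M=R.from_quat(s['tcp_rot']).as_matrix(); off=np.array([.4335,.1911])-p[:2]; print('jaw',off@M[:2,2],'side',off@M[:2,0])
m=p[:2]+(off@M[:2,0])*M[:2,0]; D=np.r_[HOLES['jar']-m,0]; print(D,m)
for q in([0,0,.06],[.03,-.1,.06],[.1,D[1],.06],[D[0],D[1],.06]): row(p+np.array(q),None)
"
```

```text
23.8 [0.43391195 0.19220458 0.08291666] [-0.8 -0.8  5. ] 52.161230970369985
jaw -0.0005584251313452873 side 0.0010382445135186408
[ 0.20516217 -0.28903669  0.        ] [0.43405323 0.19117599]
shift cm [ 0.01 -6.    0.03] turn deg [0. 0. 0.] rows 1.4
shift cm [10.33 -5.97  1.64] turn deg [0. 0. 0.] rows 2.9
shift cm [30.01 -5.92  6.01] turn deg [0. 0. 0.] rows 7.5
shift cm [31.44 -5.86 16.43] turn deg [0. 0. 0.] rows 8.6
```

```bash
python3 -c "
from h import *
s=ctrl.get_state(); p=s['eef_pos']
for q in([0,0,.08],[.05,-.2,.08],[.1,-.289,.08],[.205,-.289,.08],[.205,-.289,.06]): row(p+np.array(q),None)
"
```

```text
shift cm [ 0.01 -8.    0.04] turn deg [0. 0. 0.] rows 1.9
shift cm [20.51 -7.95  2.28] turn deg [0. 0. 0.] rows 5.3
shift cm [30.01 -7.92  6.02] turn deg [0. 0. 0.] rows 7.6
shift cm [31.43 -7.86 16.42] turn deg [0. 0. 0.] rows 8.7
shift cm [31.43 -5.86 16.41] turn deg [0. 0. 0.] rows 8.6
```

Request:
play_rows(steps=[{"tx": 0, "ty": -1, "tz": 0, "ax": 0, "ay": 0, "az": 0, "claw": 4.3}, {"tx": 0, "ty": -3, "tz": 0, "ax": 0, "ay": 0, "az": 0, "claw": 4.3}, {"tx": 0, "ty": -5.5, "tz": 0, "ax": 0, "ay": 0, "az": 0, "claw": 4.3}, {"tx": 0, "ty": -8, "tz": 0, "ax": 0, "ay": 0, "az": 0, "claw": 4.3}, {"tx": 2, "ty": -8, "tz": 0.2, "ax": 0, "ay": 0, "az": 0, "claw": 4.3}, {"tx": 5, "ty": -8, "tz": 0.5, "ax": 0, "ay": 0, "az": 0, "claw": 4.3}, {"tx": 8.5, "ty": -8, "tz": 1, "ax": 0, "ay": 0, "az": 0, "claw": 4.3}, {"tx": 12, "ty": -8, "tz": 1.4, "ax": 0, "ay": 0, "az": 0, "claw": 4.3}, {"tx": 15.5, "ty": -8, "tz": 1.8, "ax": 0, "ay": 0, "az": 0, "claw": 4.3}, {"tx": 19, "ty": -8, "tz": 2.2, "ax": 0, "ay": 0, "az": 0, "claw": 4.3}, {"tx": 22.5, "ty": -8, "tz": 3, "ax": 0, "ay": 0, "az": 0, "claw": 4.3}, {"tx": 25.5, "ty": -8, "tz": 4.2, "ax": 0, "ay": 0, "az": 0, "claw": 4.3}])

```text
time: 24.8
eef_pos: [0.5078, -0.0568, 0.1611]
tcp_rot: [0.533, -0.464, 0.466, -0.533]
contact_force: [0.5, 0.5, -3.1]
opening: 0.613
```

```bash
python3 -c "
from h import *
s=ctrl.get_state(); print(s['time'],s['eef_pos'],s['contact_force'].round(1),s['opening']*85.4)
p=np.array([.43391,.1922,.08292])
for q in([.1,-.289,.08],[.205,-.289,.08],[.205,-.289,.06]): row(p+np.array(q),None)
"
```

```text
24.8 [ 0.50775806 -0.05679564  0.16111209] [ 0.5  0.5 -3.1] 52.323672741307504
shift cm [ 4.32 -0.17  2.05] turn deg [0. 0. 0.] rows 1.1
shift cm [ 5.73 -0.16 12.46] turn deg [0. 0. 0.] rows 3.3
shift cm [ 5.73  1.84 12.45] turn deg [0. 0. 0.] rows 3.3
```

Request:
play_rows(steps=[{"tx": 2.3, "ty": 0, "tz": 0.9, "ax": 0, "ay": 0, "az": 0, "claw": 4.3}, {"tx": 4.3, "ty": 0, "tz": 2, "ax": 0, "ay": 0, "az": 0, "claw": 4.3}, {"tx": 4.9, "ty": 0, "tz": 4.5, "ax": 0, "ay": 0, "az": 0, "claw": 4.3}, {"tx": 5.2, "ty": 0, "tz": 7.5, "ax": 0, "ay": 0, "az": 0, "claw": 4.3}, {"tx": 5.5, "ty": 0.2, "tz": 10, "ax": 0, "ay": 0, "az": 0, "claw": 4.3}, {"tx": 5.8, "ty": 1, "tz": 12.3, "ax": 0, "ay": 0, "az": 0, "claw": 4.3}, {"tx": 5.8, "ty": 1.8, "tz": 12.3, "ax": 0, "ay": 0, "az": 0, "claw": 4.3}, {"tx": 5.8, "ty": 1.8, "tz": 12.3, "ax": 0, "ay": 0, "az": 0, "claw": 4.3}, {"tx": 5.8, "ty": 1.8, "tz": 12.3, "ax": 0, "ay": 0, "az": 0, "claw": 4.3}, {"tx": 5.8, "ty": 1.8, "tz": 12.3, "ax": 0, "ay": 0, "az": 0, "claw": 4.3}])

```text
time: 25.63
eef_pos: [0.637, -0.0954, 0.1429]
tcp_rot: [0.533, -0.464, 0.465, -0.533]
contact_force: [-0.2, -0.3, -4.0]
opening: 0.61
```

```bash
python3 -c "
from h import *
s=ctrl.get_state(); print(s['time'],s['eef_pos'],s['contact_force'].round(1),s['opening']*85.4); cap('side','s14')
p=np.array([.43391,.1922,.08292])
for q in([.205,-.289,.06],[.205,-.289,.003],[.205,-.289,-.005]): row(p+np.array(q),None)
"
```

```text
25.6333 [ 0.63701363 -0.095355    0.14292402] [-0.2 -0.3 -4. ] 52.05576553471767
shift cm [0.15 0.05 0.14] turn deg [0. 0. 0.] rows 0.1
shift cm [0.14 5.75 0.13] turn deg [0. 0. 0.] rows 1.4
shift cm [0.14 6.55 0.13] turn deg [0. 0. 0.] rows 1.6
```

View pics/s14.png

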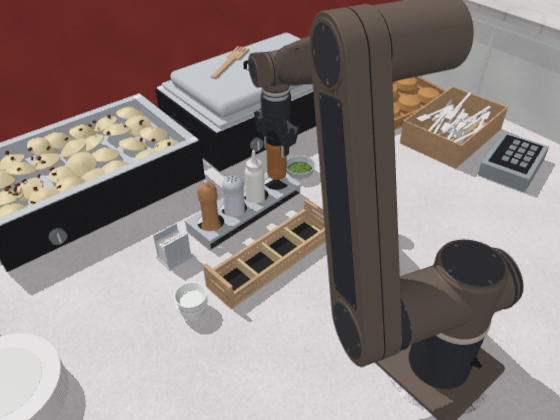

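The side view shows the jar upright over the right-end hole at (277,160), the other three standing. Lowering.

Request:
play_rows(steps=[{"tx": 0.1, "ty": 0.5, "tz": 0.1, "ax": 0, "ay": 0, "az": 0, "claw": 4.3}, {"tx": 0.15, "ty": 1.5, "tz": 0.15, "ax": 0, "ay": 0, "az": 0, "claw": 4.3}, {"tx": 0.15, "ty": 2.5, "tz": 0.15, "ax": 0, "ay": 0, "az": 0, "claw": 4.3}, {"tx": 0.15, "ty": 3.5, "tz": 0.15, "ax": 0, "ay": 0, "az": 0, "claw": 4.3}, {"tx": 0.15, "ty": 4.4, "tz": 0.15, "ax": 0, "ay": 0, "az": 0, "claw": 4.3}, {"tx": 0.15, "ty": 5.2, "tz": 0.15, "ax": 0, "ay": 0, "az": 0, "claw": 4.3}, {"tx": 0.15, "ty": 5.8, "tz": 0.15, "ax": 0, "ay": 0, "az": 0, "claw": 4.3}, {"tx": 0.15, "ty": 6.1, "tz": 0.15, "ax": 0, "ay": 0, "az": 0, "claw": 4.3}, {"tx": 0.15, "ty": 6.1, "tz": 0.15, "ax": 0, "ay": 0, "az": 0, "claw": 4.3}, {"tx": 0.15, "ty": 6.1, "tz": 0.15, "ax": 0, "ay": 0, "az": 0, "claw": 4.3}])

```text
time: 26.52
eef_pos: [0.6401, -0.097, 0.082]
tcp_rot: [-0.533, 0.464, -0.466, 0.533]
contact_force: [-0.0, -0.3, -3.4]
opening: 0.611
```

Request:
play_rows(steps=[{"tx": 0, "ty": 0.15, "tz": 0, "ax": 0, "ay": 0, "az": 0, "claw": 4.3}, {"tx": 0, "ty": 0.3, "tz": 0, "ax": 0, "ay": 0, "az": 0, "claw": 4.3}, {"tx": 0, "ty": 0.35, "tz": 0, "ax": 0, "ay": 0, "az": 0, "claw": 4.3}, {"tx": 0, "ty": 0.35, "tz": 0, "ax": 0, "ay": 0, "az": 0, "claw": 4.3}])

```text
time: 26.85
eef_pos: [0.6399, -0.097, 0.0786]
tcp_rot: [-0.533, 0.464, -0.466, 0.533]
contact_force: [-0.4, 0.3, -4.1]
opening: 0.61
```

Request:
play_rows(steps=[{"tx": 0, "ty": 0.1, "tz": 0, "ax": 0, "ay": 0, "az": 0, "claw": 4.3}, {"tx": 0, "ty": 0.15, "tz": 0, "ax": 0, "ay": 0, "az": 0, "claw": 4.3}, {"tx": 0, "ty": 0.15, "tz": 0, "ax": 0, "ay": 0, "az": 0, "claw": 4.3}])

```text
time: 27.1
eef_pos: [0.6402, -0.0972, 0.0781]
tcp_rot: [-0.533, 0.464, -0.466, 0.533]
contact_force: [-2.0, 0.2, 3.1]
opening: 0.605
```

The jar has touched down (from -4 N to +3 N). Releasing and lifting clear.

Request:
play_rows(steps=[{"tx": 0, "ty": 0, "tz": 0, "ax": 0, "ay": 0, "az": 0, "claw": 5.8}, {"tx": 0, "ty": 0, "tz": 0, "ax": 0, "ay": 0, "az": 0, "claw": 7}, {"tx": 0, "ty": 0, "tz": 0, "ax": 0, "ay": 0, "az": 0, "claw": 8.2}, {"tx": 0, "ty": 0, "tz": 0, "ax": 0, "ay": 0, "az": 0, "claw": 8.2}, {"tx": 0, "ty": -1, "tz": 0, "ax": 0, "ay": 0, "az": 0, "claw": 8.2}, {"tx": 0, "ty": -4, "tz": 0, "ax": 0, "ay": 0, "az": 0, "claw": 8.2}, {"tx": 0, "ty": -8, "tz": 0, "ax": 0, "ay": 0, "az": 0, "claw": 8.2}, {"tx": 0, "ty": -12, "tz": 0, "ax": 0, "ay": 0, "az": 0, "claw": 8.2}, {"tx": 0, "ty": -16, "tz": 0, "ax": 0, "ay": 0, "az": 0, "claw": 8.2}, {"tx": 0, "ty": -18, "tz": 0, "ax": 0, "ay": 0, "az": 0, "claw": 8.2}, {"tx": 4, "ty": -20, "tz": 0, "ax": 0, "ay": 0, "az": 0, "claw": 8.2}, {"tx": 8, "ty": -20, "tz": 0, "ax": 0, "ay": 0, "az": 0, "claw": 8.2}])

```text
time: 28.1
eef_pos: [0.6526, -0.1741, 0.2851]
tcp_rot: [-0.532, 0.459, -0.468, 0.535]
contact_force: [1.8, -1.6, 1.1]
opening: 0.96
```

Request:
play_rows(steps=[{"tx": 4, "ty": 0, "tz": -2, "ax": 0, "ay": 0, "az": 0, "claw": 8.2}, {"tx": 8, "ty": 0, "tz": -4, "ax": 0, "ay": 0, "az": 0, "claw": 8.2}, {"tx": 12, "ty": 0, "tz": -6, "ax": 0, "ay": 0, "az": 0, "claw": 8.2}, {"tx": 15, "ty": 0, "tz": -8, "ax": 0, "ay": 0, "az": 0, "claw": 8.2}, {"tx": 15, "ty": 0, "tz": -8, "ax": 0, "ay": 0, "az": 0, "claw": 8.2}, {"tx": 15, "ty": 0, "tz": -8, "ax": 0, "ay": 0, "az": 0, "claw": 8.2}])

```text
time: 28.6
eef_pos: [0.5902, -0.337, 0.2777]
tcp_rot: [-0.532, 0.465, -0.467, 0.532]
contact_force: [-0.3, 1.2, 0.1]
opening: 0.959
```

```bash
python3 -c "
from h import *
s=ctrl.get_state(); print(s['time'],s['eef_pos'],s['contact_force'].round(1),s['opening']*85.4,s['qpos'].round(2)); cap('top','t15');cap('side','s15')
K,T=T_wc('top'); z=np.load('pics/t15.npz'); P=cloud(z['d'],K,T); P[z['d']==0]=-9
q=P.reshape(-1,3)
for n,h in(('mill',.13),('mill',.16),('shaker',.11),('bottle',.165),('bottle',.09),('jar',.115)):
  c=HOLES[n];k=q[(np.hypot(q[:,0]-c[0],q[:,1]-c[1])<.038)&(q[:,2]>h)&(q[:,2]<.2)]
  if len(k): a=cv2.minEnclosingCircle((k[:,:2]*1000).astype(np.float32)); print(n,h,len(k),'top',k[:,2].max().round(4),'off mm',(np.array(a[0])-c*1000).round(1),'r',round(a[1],1))
for n,b in dict(ram=(.4385,.31),nap=(.609,.255),tooth=(.456,-.147),herb=(.663,-.207)).items():
  k=q[(np.hypot(q[:,0]-b[0],q[:,1]-b[1])<.07)&(q[:,2]>.02)&(q[:,2]<.09)]; print(n,k.min(0).round(3),k.max(0).round(3))
im=cv2.imread('pics/t15.png')[110:320,110:400]; cv2.imwrite('pics/t15z.png',cv2.resize(im,(800,579),interpolation=cv2.INTER_CUBIC))
"
```

```text
28.6 [ 0.59015883 -0.33697821  0.27774466] [-0.3  1.2  0.1] 81.9362382119124 [-0.67  0.27  1.52  0.    1.36 -0.8 ]
mill 0.13 409 top 0.1743 off mm [ 0.7 -1.2] r 24.2
mill 0.16 60 top 0.1743 off mm [-0.1 -0.6] r 15.5
shaker 0.11 532 top 0.1393 off mm [-0.9 -0.9] r 28.2
bottle 0.165 26 top 0.1832 off mm [0.2 1.3] r 5.2
bottle 0.09 510 top 0.1832 off mm [0.7 0.8] r 26.0
jar 0.115 494 top 0.1407 off mm [-0.9 -0.3] r 26.6
ram [0.403 0.24  0.027] [0.475 0.347 0.079]
nap [0.583 0.222 0.02 ] [0.634 0.288 0.083]
tooth [ 0.414 -0.169  0.02 ] [ 0.491 -0.079  0.081]
herb [ 0.618 -0.252  0.02 ] [ 0.708 -0.138  0.042]
```

View pics/t15z.png

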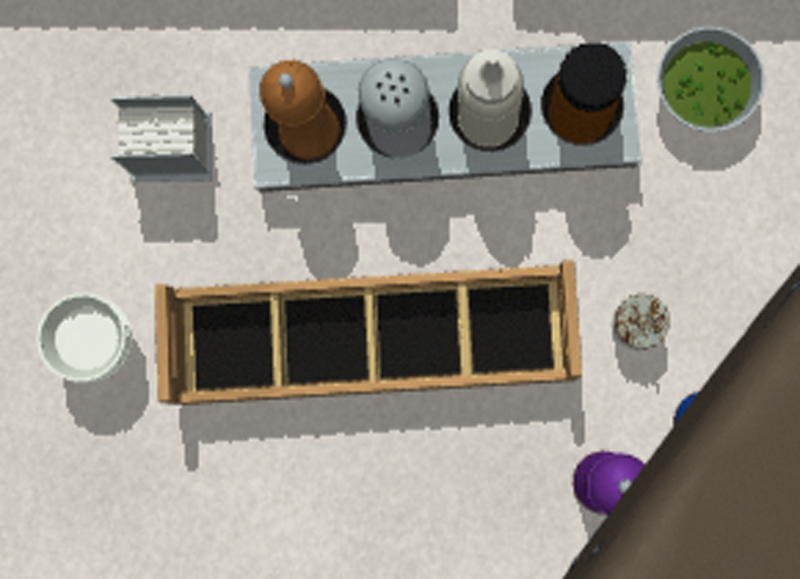

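View pics/s15.png

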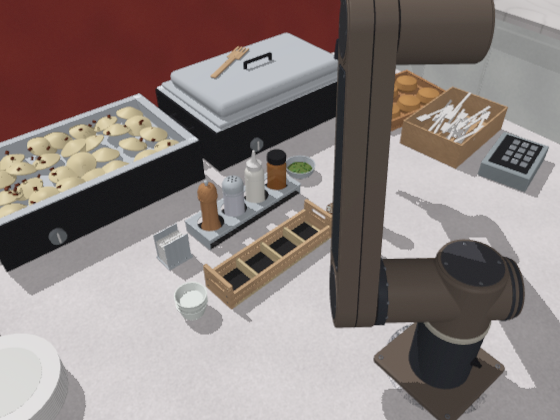

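Both views show mill, shaker, bottle and jar, left to right, upright in the holder. The crate is empty and the bystanders have not moved. Handing in.

```bash
python3 -c "
from h import *
print(ctrl.sign_off())"
```

```text
the job is handed in; nothing more can be done
None
```

The four toppings now stand in the steel holder in reverse order. The crate read jar, bottle, shaker, mill from left to right; the holder reads mill, shaker, bottle, jar. I gripped the mill and bottle with the hand leaning 60° to the right and the shaker and jar from straight above. Each was lowered until the wrist force showed it resting on the holder floor, then released. The job was handed in at about 29 s of the 99 s allowed.

**Final position checks:** in the last top-camera measurement, every topping was within about 1.5 mm of its hole centre. Top heights were:

| Topping | Measured (mm) | Expected (mm) |
|---|---|---|
| Mill | 174 | 174 |
| Shaker | 139 | 136 |
| Bottle | 183 | 184 |
| Jar | 141 | 136 |

The shaker and jar read 3–5 mm high. The same camera read them 3–5 mm high while they stood in the crate, so I take this as camera bias.

**Uprightness and bystanders:** the toppings looked upright in both views, but I measured no tilt angles. The napkin stand measured where it started. The other three match their starting places in the picture, because crate edges and the jar got into their final measuring windows. The purple mill stands where it was. The blue one was mostly hidden behind the arm in the last picture, but it was never approached.

**Disagreement along the way:** while the mill and bottle hung over their holes, the top camera and the arm's own position differed by 2–4 mm. I split the difference, and the final positions came out right.

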